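# Load the UPS battery tray and clamp its hold-down bar

### The job

Load the battery tray of the UPS: lift the hold-down bar off it and put it aside, then stand all the loose batteries upright in the tray's bays, filling from bay 1 (one dot, connector end) upward with no gap, with their terminal tabs towards the back of the tray. Then lay the bar back across the two end brackets, fully home in both saddles, turn both latches over its ends, and let go. Do not tip over the mug.

Things in the scene. Friction and masses are not known exactly. Their poses are not given: they have to be found in the camera images.
- tray: Grey steel battery tray, fixed to the bench, 89 deep (x) x 430 long (y), origin at the centre of its underside. Its +x is its back (copper strips, roughly away from the robot); 1, 2, 3, 4 white dots on its front and back flanges mark the bays, bay 1 at the -y end by the grey connector, bay 4 at +y. Floor 8 up, lips 23 up, end brackets at y = +-159 to +-215; the latch grips on them are its highest parts, 162 up.
- bay_1 (a point): Centre of the floor of bay 1. The bay is 51 (tray x) x 74 (tray y), 15 deep; a battery has 2 of play all round. Bays are 77 apart.
- bay_2 (a point): Centre of the floor of bay 2. The bay is 51 (tray x) x 74 (tray y), 15 deep; a battery has 2 of play all round. Bays are 77 apart.
- bay_3 (a point): Centre of the floor of bay 3. The bay is 51 (tray x) x 74 (tray y), 15 deep; a battery has 2 of play all round. Bays are 77 apart.
- bay_4 (a point): Centre of the floor of bay 4. The bay is 51 (tray x) x 74 (tray y), 15 deep; a battery has 2 of play all round. Bays are 77 apart.
- seat (a point): Midway between the two saddles, at the height of their bearing faces (112 above the bench); axes as the tray's. The bar's origin lies here when home. Saddles are centred at tray y = +-172, 28 wide (x) between 4 high cheeks that flare outward to 10 above the face; an outer end lip at y = +-185 is 10 high.
- battery_1: Sealed grey battery, black top, 47 (x) x 70 (y) x 101 tall, about 0.7 kg, origin at the centre of its underside, standing on the bench; its lowest 6 are 3 narrower each side. Two brass tabs on top lie along its +x edge; at the start +x points away from the robot within 0.5 rad. Grip it across its 47 (x) near the top. Two to four of the four are present, all alike; any may go in any bay.
- battery_2: Sealed grey battery, black top, 47 (x) x 70 (y) x 101 tall, about 0.7 kg, origin at the centre of its underside, standing on the bench; its lowest 6 are 3 narrower each side. Two brass tabs on top lie along its +x edge; at the start +x points away from the robot within 0.5 rad. Grip it across its 47 (x) near the top. Two to four of the four are present, all alike; any may go in any bay.
- battery_3: Sealed grey battery, black top, 47 (x) x 70 (y) x 101 tall, about 0.7 kg, origin at the centre of its underside, standing on the bench; its lowest 6 are 3 narrower each side. Two brass tabs on top lie along its +x edge; at the start +x points away from the robot within 0.5 rad. Grip it across its 47 (x) near the top. Two to four of the four are present, all alike; any may go in any bay.
- battery_4: Sealed grey battery, black top, 47 (x) x 70 (y) x 101 tall, about 0.7 kg, origin at the centre of its underside, standing on the bench; its lowest 6 are 3 narrower each side. Two brass tabs on top lie along its +x edge; at the start +x points away from the robot within 0.5 rad. Grip it across its 47 (x) near the top. Two to four of the four are present, all alike; any may go in any bay.
- tabs_1 (a point): Point on the top of battery_1 (101 up) midway between its two terminal tabs, 18 towards +x from its middle.
- tabs_2 (a point): Point on the top of battery_2 (101 up) midway between its two terminal tabs, 18 towards +x from its middle.
- tabs_3 (a point): Point on the top of battery_3 (101 up) midway between its two terminal tabs, 18 towards +x from its middle.
- tabs_4 (a point): Point on the top of battery_4 (101 up) midway between its two terminal tabs, 18 towards +x from its middle.
- bar: Hold-down bar: aluminium flat 24 (x) x 356 (y) x 9 thick, 0.22 kg, origin at the centre of its underside; either way round will do. Black bridge handle on top: rail 12 (x) x 84 (y) x 12, centred 35 above the origin; grip it across x at its middle. Starts lying in the saddles. The mat at the left (x 0.30 to 0.70, y 0.33 to 0.50 m) is free to lay it on, lengthwise away from the robot.
- latch_left (a joint): Latch at the tray's +y end, turning about the vertical: 0 open (tongue to the tray's front, -x), 1.5 rad closed stop (tongue inward over the bar's end); closes anticlockwise seen from above, closed means past 1.2; starts at 0 to 0.2 and stays where left (friction 0.04 N m). Tongue 14 wide, 5 thick, reaches 45 from the pivot, 2 above the top of a bar that is home.
- latch_right (a joint): Latch at the tray's -y end, mirror image of latch_left: 0 open (tongue to the front), 1.5 rad closed stop; closes clockwise seen from above.
- latch_left_grip (a point): On the axis of the left latch (tray y = +200), 150 above the bench, in its black upright thumb fin: 32 long (in line with the tongue) x 10 thick, from 128 to 162 above the bench. At joint 0 its length lies along the tray's x.
- latch_right_grip (a point): The same for the right latch (tray y = -200).
- mug: White mug, 76 across, 88 tall, origin at the centre of its underside, to the right of the tray; not to be tipped over.
Things that resemble listed ones, but are neither listed nor needed, are in the scene too. Leave any orange or purple look-alike of the battery_3 alone.

How it is judged:
On the way, in this order (a step that is already met when the one before it is completed fails the run):
1. the hold-down bar is off the tray and put aside (horizontal distance between bar and tray above 0.08 m and contact force between the fingers and bar below 0.1 N and linear speed of bar below 0.02 m/s), for 0.2 s.
2. all batteries stand in the bays, from bay 1 with no gap, tabs to the back ((distance between battery_1 and bay_1 below 0.006 m or distance between battery_1 and bay_2 below 0.006 m or distance between battery_1 and bay_3 below 0.006 m or distance between battery_1 and bay_4 below 0.006 m) and angle between each of battery_1, battery_2, battery_3, battery_4's own z axis and vertical below 0.05 rad and x of each of tabs_1, tabs_2, tabs_3, tabs_4 in the frame of tray above 0.008 m and (distance between battery_2 and bay_1 below 0.006 m or distance between battery_2 and bay_2 below 0.006 m or distance between battery_2 and bay_3 below 0.006 m or distance between battery_2 and bay_4 below 0.006 m) and (distance between battery_3 and bay_1 below 0.006 m or distance between battery_3 and bay_2 below 0.006 m or distance between battery_3 and bay_3 below 0.006 m or distance between battery_3 and bay_4 below 0.006 m) and (distance between battery_4 and bay_1 below 0.006 m or distance between battery_4 and bay_2 below 0.006 m or distance between battery_4 and bay_3 below 0.006 m or distance between battery_4 and bay_4 below 0.006 m) and distance between any of battery_1, battery_2, battery_3, battery_4 and bay_1 below 0.006 m and distance between any of battery_1, battery_2, battery_3, battery_4 and bay_2 below 0.006 m and (distance between any of battery_1, battery_2, battery_3, battery_4 and bay_3 below 0.006 m or not (distance between any of battery_1, battery_2, battery_3, battery_4 and bay_4 below 0.006 m))), for 0.2 s.
3. the bar lies home in both saddles (distance between bar and seat below 0.007 m and angle between bar's own z axis and vertical below 0.04 rad and angle between the y axis of bar and the y axis of tray, either way round below 0.04 rad and z of bar in the frame of seat below 0.003 m), for 0.2 s.
At the end, for the whole second after the job is handed in: Every battery stands on a bay floor, upright within 0.05 rad, within 6 mm of centre, tabs to the back, bays filled from 1 with no gap; bar within 7 mm of the seat point, at most 3 mm above it, level and in line within 0.04 rad, at rest; both latches past 1.2 rad (all of step 2 and all of step 3 and value of joint each of latch_left, latch_right above 1.2 rad and linear speed of bar below 0.02 m/s); the robot touches nothing.
It fails at once if the mug is tipped over (angle between mug's own z axis and vertical above 0.6 rad).
Of battery_1, battery_2, battery_3, battery_4 only 2 to 4 are there at a start; the rules pass over those that are not, and their reading is None.
At some moment in a run one of bar may be knocked a few centimetres aside while the robot is not near it.
It also fails if it takes over 210 s, if anything falls off the work surface, if the arm or the gripper's body presses on something with over 40 N, if the wrist force passes 120 N, or if a joint passes its speed limit or range.

### The arm

A 6-joint arm with a two-finger parallel gripper is mounted at the origin on the work surface. World frame = base frame: x ahead of the robot, y to its left, z up, the work surface at z = 0. Lengths are in m, angles in rad, forces in N, time in s.
With the tool pointing down it reaches from about 0.35 to 0.875 m from the base axis. Payload 4.2 kg.
Tool frame: the origin (TCP) lies at the very end of the fingers, on their centre line; the grasp point (between the pads) lies 19 mm behind it (robot.pinch_z is the distance from the TCP to the grasp point, in m); z points along the fingers, y is the direction in which the jaws open and shut (so a half turn about z gives the same grasp; the last joint's range is limited). The gripper opens to 85 mm and grips with 20 to 120 N. Pads are 22 mm wide; open, the fingers measure 114 mm over their backs; the gripper's body (76 mm by 85 mm) begins 54 mm behind the grasp point. The pads swing forward as they close: fully open they stand 13 mm farther back than shut.
Start: joints at [1.567, 0.385, 0.008, 0, -1.194, -0.259], TCP at [0.162, 0.604, 0.21] pointing down, gripper open.
Joint ranges: [-3.14, 3.14], [-1.21, 2.06], [-1.07, 1.41], [-3.16, 2.05], [-2.99, -0.16], [-3.1, 3.1]. Speed limits (rad/s): [2.79, 2.79, 3.14, 3.14, 3.14, 3.14].

### API

Orientations are given as a unit quaternion [w, x, y, z].
In Python, from workcell import robot gives the robot as it stands. The module is installed in compiled form; this text tells all that it offers.
- The arm moves only by the tool arm_command, never from a script. Its argument "increments" is a list of rows, each an object with "jaw": the finger opening in mm, from 0 to 85.4; "offset": the shift along the tool's x, y, z in mm, a list of three; "dr": the turn, a rotation vector about the tool's x, y, z in rad, a list of three. In form: [{"jaw": jaw, "offset": [x, y, z], "dr": [rx, ry, rz]}, ...]. A call has 1 to 20 rows; each row shifts and turns the commanded pose from where the row before left it, along the tool's axes as they then stand; what a row does not reach is not made up. A row lasts 1/10 s, in which the tool goes at most 50 mm and 8.59 degrees, less where a joint would pass 70% of its speed; a pose out of reach is approached as far as the arm can. A call is refused whole if a number of a shift passes 50 or a number of a turn 0.15, either way. A call with a gripper value outside its range is refused whole. The fingers move at their own pace and stop on an object; the grip force is fixed at half the most. Time passes only in rows, so rows that do not move let the fingers close. It gives the time, the measured TCP pose, the force and the opening at its end, in the units of the state.
- robot.state(): the state, without advancing time (a new reading comes with each control period).
- robot.grab_frame(name): name is "side" or "top" or "wrist"; returns a dict with "img" (420x560x3 uint8, blue, green, red), "z_map" (420x560 float32, m along the optical axis (not along the pixel's ray), 0 where there is no reading), "K" (3x3 intrinsics, pixels), "R" (3x3) and "t" (3): a world point X has camera coordinates R X + t. Camera axes: x right, y down, z forward; pixel columns grow to the right and rows downward; lengths in m; the calibration is good to about 2 mm. A picture is of the moment at which its call begins.
- robot.sign_off(): hands the job in, once; it reports no verdict.
The state is a dict: "clock": time; "joints": joint angles; "joint_velocities": joint speeds; "effort": joint torques, N m; "tcp_pos": TCP position; "tool_rot": TCP orientation; "ft_force": force on the tool from outside, world axes, zero at the start; "ft_torque": the same for the moment, N m; "grip_width": finger opening in m.
Only numpy, scipy, OpenCV 4.12 (cv2) and the standard library are available. Lean on these libraries where they do the work, as an engineer would, in place of code of your own. Each camera call takes 0.05 s, during which the arm holds its last target.

## Working session

There is one attempt and no reset: what is moved stays moved. The work goes in short steps, Python scripts to look and compute and a tool call to move; the robot and the scene stay as the last step left them, time stands still between calls to the robot, and variables do not carry over. Pictures are saved under pics/ and viewed, and the job is handed in when it is done.

Besides the shell and the picture viewer there is one more tool, called after "Call:" as name(argument=value, ...), one argument or row to a line, values as JSON. arm_command: Moves the arm, as the interface text tells. Its arguments: {"type":"object","properties":{"increments":{"type":"array","items":{"type":"object","properties":{"jaw":{"type":"number"},"offset":{"type":"array","items":{"type":"number"}},"dr":{"type":"array","items":{"type":"number"}}}}}},"required":["increments"]}

```bash
ls; mkdir -p pics; cat > h.py <<'E'
import numpy as np, cv2
from workcell import robot
def grab(n,tag):
    f=robot.grab_frame(n); cv2.imwrite(f'pics/{tag}.png',f['img']); np.savez(f'pics/{tag}.npz',**f); return f
def load(tag): return dict(np.load(f'pics/{tag}.npz'))
def cloud(f):
    z=f['z_map'];K=f['K'];v,u=np.mgrid[:z.shape[0],:z.shape[1]]
    c=np.stack([(u-K[0,2])/K[0,0]*z,(v-K[1,2])/K[1,1]*z,z],-1)
    P=(c-f['t'])@f['R']; P[z==0]=np.nan; return P
def ray(f,u,v,h):
    d=f['R'].T@np.linalg.inv(f['K'])@np.array([u,v,1.]);o=-f['R'].T@f['t']
    return o+d*(h-o[2])/d[2]
def proj(f,X):
    c=f['R']@np.array(X)+f['t'];p=f['K']@c;return p[:2]/p[2]
E
python3 - <<'E'
from h import *
print(robot.state())
for n in('side','top','wrist'):
    f=grab(n,n+'0');print(n,f['K'].tolist(),(-f['R'].T@f['t']).round(3),f['R'].round(3).tolist())
E
```

```text
pics
{'clock': 0.0, 'joints': array([ 1.56663259e+00,  3.85611010e-01,  6.60929820e-03, -5.33658167e-04,
       -1.19397771e+00, -2.58604529e-01]), 'joint_velocities': array([ 0.0007064 , -0.00171238,  0.00071005, -0.0012621 ,  0.00191751,
       -0.0003354 ]), 'effort': array([ 4.01333982e-04, -3.92291558e+01,  1.88402456e+01,  4.18623179e+00,
       -4.64577417e-03, -3.42004014e-06]), 'tcp_pos': array([0.16215352, 0.60294185, 0.20877715]), 'tool_rot': array([ 1.11419087e-03,  9.91367989e-01, -1.31103992e-01, -1.07504081e-04]), 'ft_force': array([-0.29900255,  0.22919222,  0.38033455]), 'ft_torque': array([-0.02777575, -0.0208294 , -0.00668781]), 'grip_width': 0.08539166983570495}
side [[500.7879907211734, 0.0, 270.11387297252065], [0.0, 500.7879907211734, 205.56298055906493], [0.0, 0.0, 1.0]] [ 0.008 -0.834  0.659] [[0.846, -0.533, 0.017], [-0.277, -0.466, -0.84], [0.456, 0.706, -0.542]]
top [[402.85145326705424, 0.0, 275.216952350797], [0.0, 402.85145326705424, 205.7141296005669], [0.0, 0.0, 1.0]] [ 0.238 -0.1    1.139] [[-0.117, -0.993, -0.004], [-0.968, 0.115, -0.225], [0.224, -0.023, -0.974]]
wrist [[372.72438895623867, 0.0, 275.882558369656], [0.0, 372.72438895623867, 212.30777387169974], [0.0, 0.0, 1.0]] [0.242 0.583 0.373] [[-0.261, -0.965, 0.001], [-0.915, 0.247, 0.318], [-0.307, 0.082, -0.948]]
```

View pics/top0.png

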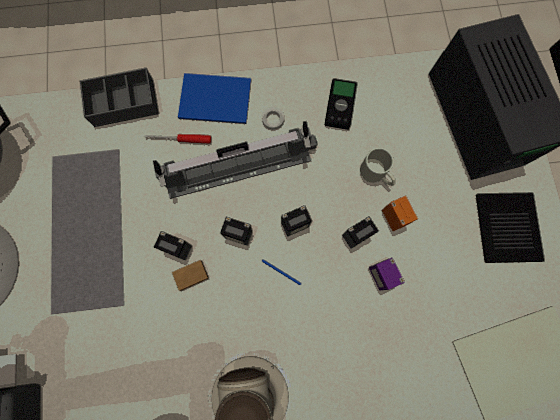

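View pics/side0.png

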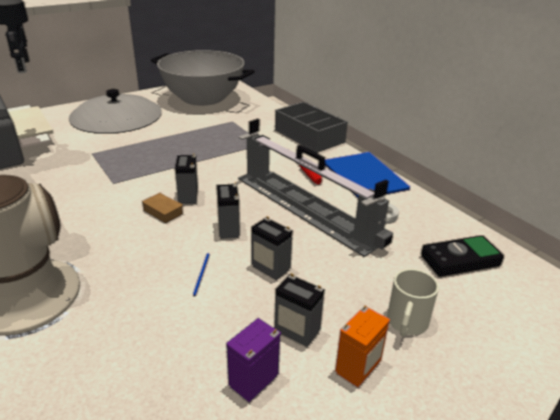

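The top view shows four batteries with black tops near (173,245), (237,230), (296,220) and (360,232). The orange look-alike is at (400,213), the purple one at (386,275) and the mug at (380,165). The tray runs from (165,180) to (315,145) with the bar on it, and the mat is on the left.

```bash
cat >> h.py <<'E'
def blobs(f,lo,hi,minpx=40,roi=None):
    P=cloud(f);m=((P[...,2]>lo)&(P[...,2]<hi)).astype(np.uint8)
    if roi is not None:
        m&=((P[...,0]>roi[0])&(P[...,0]<roi[1])&(P[...,1]>roi[2])&(P[...,1]<roi[3])).astype(np.uint8)
    n,l,s,c=cv2.connectedComponentsWithStats(m,connectivity=8);out=[]
    for i in range(1,n):
        if s[i,4]<minpx: continue
        p=P[l==i];r=cv2.minAreaRect(p[:,:2].astype(np.float32)*1000)
        out.append((c[i].round(0),s[i,4],p.mean(0).round(4),np.round(r[0],1),np.round(r[1],1),round(r[2],1),f['img'][l==i].mean(0).round(0)))
    return out
E
python3 - <<'E'
from h import *
for t in('top0','side0'):
    f=load(t)
    for lo,hi in((.093,.109),(.109,.128),(.14,.17)):
        print(t,lo,hi)
        for b in blobs(f,lo,hi,20,(.3,.9,-.45,.35)):print(*b)
E
python3 - <<'E'
from h import *
f=load('top0');i=f['img']
cv2.imwrite('pics/crop_tray.png',cv2.resize(i[120:205,140:330],None,fx=4,fy=4,interpolation=cv2.INTER_CUBIC))
cv2.imwrite('pics/crop_bat.png',cv2.resize(i[190:300,145:420],None,fx=2.9,fy=2.9,interpolation=cv2.INTER_CUBIC))
E
```

```text
top0 0.093 0.109
[296. 143.] 25 [ 0.6432 -0.2004  0.1014] [ 642.8 -199.9] [25.2  7. ] 84.5 [24. 27. 27.]
[172. 176.] 29 [0.5906 0.1416 0.101 ] [591.1 142.7] [ 9.4 36.9] 17.0 [24. 25. 25.]
[397. 210.] 159 [ 0.4267 -0.4416  0.1008] [ 421.1 -447. ] [70.4 22.4] 15.7 [ 36.  78. 135.]
[296. 218.] 475 [ 0.4369 -0.1753  0.1009] [ 437.7 -175.6] [47.3 69.3] 16.8 [39. 42. 44.]
[235. 229.] 477 [ 0.4276 -0.0136  0.1009] [428.5 -13.2] [70.4 47. ] 65.1 [39. 41. 43.]
[363. 230.] 485 [ 0.3849 -0.3432  0.1011] [ 385.5 -344. ] [46.8 70.5] 24.4 [39. 41. 43.]
[169. 244.] 492 [0.4084 0.16   0.1009] [409.1 161.2] [71.9 46.9] 60.9 [37. 39. 41.]
top0 0.109 0.128
[233. 152.] 1436 [ 0.6308 -0.0296  0.1203] [623.9 -31. ] [ 64.9 429.9] 8.2 [114. 118. 123.]
top0 0.14 0.17
[305. 127.] 64 [ 0.6626 -0.2258  0.1573] [ 664.3 -226.7] [32.4 10. ] 1.3 [21. 22. 23.]
[232. 147.] 177 [ 0.6325 -0.0299  0.1512] [633.3 -29.3] [14.  83.9] 8.6 [24. 25. 26.]
[157. 167.] 74 [0.6008 0.1665 0.1573] [602.5 167.6] [32.4 10.4] 7.9 [17. 19. 18.]
side0 0.093 0.109
[256. 146.] 108 [0.5945 0.1437 0.1004] [593.1 146.5] [28.5 60.3] 33.4 [50.
[... 312 characters left out ...]
[ 437.5 -176.1] [49.4 71.4] 16.6 [50. 53. 56.]
[300. 290.] 989 [ 0.3833 -0.3475  0.1002] [ 385.5 -344.7] [49.7 70.9] 23.7 [49. 51. 54.]
[359. 316.] 271 [ 0.4287 -0.4426  0.1008] [ 421.1 -439.3] [21.3 71. ] 90.0 [ 45. 116. 209.]
[277. 332.] 37 [ 0.3025 -0.4023  0.0997] [ 302.7 -398.3] [ 5.8 22. ] 4.0 [104.  78. 107.]
side0 0.109 0.128
[319. 170.] 1485 [ 0.6322 -0.0559  0.1195] [621.9 -32.4] [ 67.8 428.6] 9.1 [132. 134. 144.]
side0 0.14 0.17
[254. 124.] 101 [0.6001 0.1645 0.152 ] [601.3 165.4] [32.  12.5] 6.2 [35. 37. 41.]
[311. 153.] 212 [ 0.6316 -0.0339  0.1489] [633.5 -28.8] [15.4 88.2] 9.0 [37. 37. 40.]
[381. 186.] 161 [ 0.6619 -0.2292  0.153 ] [ 664.5 -227.1] [34.5 11.9] 2.6 [34. 21. 16.]
```

View pics/crop_tray.png

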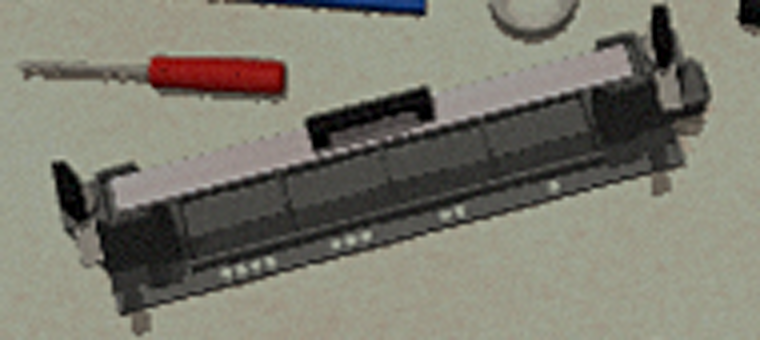

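View pics/crop_bat.png

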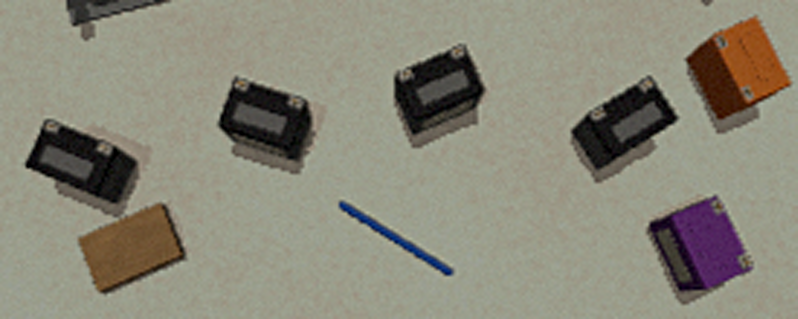

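```bash
cat >> h.py <<'E'
from scipy.spatial.transform import Rotation as Rn
def pose():
    s=robot.state();q=s['tool_rot'];M=Rn.from_quat([q[1],q[2],q[3],q[0]]).as_matrix()
    return s,np.array(s['tcp_pos'])*1000,M,np.degrees(np.arctan2(M[1,0],M[0,0]))
def go(x,y,z,psi):
    """target TCP mm; psi = yaw (deg) of the gripped object's x axis. prints needed turn (rad about tool z) and the offset in turned tool axes"""
    s,p,M,phi=pose();t=psi-90
    d=(phi-t+180)%360-180
    a=np.radians(t);D=np.array([x,y,z])-p
    ex=np.array([np.cos(a),np.sin(a)]);ey=np.array([np.sin(a),-np.cos(a)])
    o=[D[:2]@ex,D[:2]@ey,-D[2]]
    print('t',round(s['clock'],2),'p',p.round(1),'phi',phi.round(2),'tilt',np.round(M[:2,2],4),'grip',round(s['grip_width']*1000,1),'F',s['ft_force'].round(1))
    print('turn',np.radians(d).round(4),'offset',np.round(o,1),'norm',np.linalg.norm(o).round(1))
E
python3 -c "
from h import *
go(633.3,-29.6,210,8.95)"
```

```text
t 0.15 p [162.2 603.1 209.1] phi -15.06 tilt [-0.0003 -0.0017] grip 85.5 F [-1.   0.6 -1.3]
turn 1.1517 offset [ 698.3 -366.9   -0.9] norm 788.8
```

Call:
arm_command(
  increments=[
    {"jaw": 60,"offset": [0,0,0],"dr": [0,0,0.144]},
    {"jaw": 60,"offset": [0,0,0],"dr": [0,0,0.144]},
    {"jaw": 60,"offset": [0,0,0],"dr": [0,0,0.144]},
    {"jaw": 60,"offset": [0,0,0],"dr": [0,0,0.144]},
    {"jaw": 60,"offset": [0,0,0],"dr": [0,0,0.144]},
    {"jaw": 60,"offset": [0,0,0],"dr": [0,0,0.144]},
    {"jaw": 60,"offset": [0,0,0],"dr": [0,0,0.144]},
    {"jaw": 60,"offset": [0,0,0],"dr": [0,0,0.143]},
  ],
)

```text
clock: 0.95
tcp_pos: [0.1622, 0.6033, 0.2094]
tool_rot: [0.0, 0.758, -0.652, 0.0]
ft_force: [-0.9, 0.4, -0.5]
grip_width: 0.0602
```

Call:
arm_command(
  increments=[
    {"jaw": 60,"offset": [34.9,-18.3,0],"dr": [0,0,0]},
    {"jaw": 60,"offset": [34.9,-18.3,0],"dr": [0,0,0]},
    {"jaw": 60,"offset": [34.9,-18.3,0],"dr": [0,0,0]},
    {"jaw": 60,"offset": [34.9,-18.3,0],"dr": [0,0,0]},
    {"jaw": 60,"offset": [34.9,-18.3,0],"dr": [0,0,0]},
    {"jaw": 60,"offset": [34.9,-18.3,0],"dr": [0,0,0]},
    {"jaw": 60,"offset": [34.9,-18.3,0],"dr": [0,0,0]},
    {"jaw": 60,"offset": [34.9,-18.3,0],"dr": [0,0,0]},
    {"jaw": 60,"offset": [34.9,-18.3,0],"dr": [0,0,0]},
    {"jaw": 60,"offset": [34.9,-18.3,0],"dr": [0,0,0]},
    {"jaw": 60,"offset": [34.9,-18.3,0],"dr": [0,0,0]},
    {"jaw": 60,"offset": [34.9,-18.3,0],"dr": [0,0,0]},
    {"jaw": 60,"offset": [34.9,-18.3,0],"dr": [0,0,0]},
    {"jaw": 60,"offset": [34.9,-18.3,0],"dr": [0,0,0]},
    {"jaw": 60,"offset": [34.9,-18.3,0],"dr": [0,0,0]},
    {"jaw": 60,"offset": [34.9,-18.3,0],"dr": [0,0,0]},
    {"jaw": 60,"offset": [34.9,-18.3,0],"dr": [0,0,0]},
    {"jaw": 60,"offset": [34.9,-18.3,0],"dr": [0,0,0]},
    {"jaw": 60,"offset": [34.9,-18.3,0],"dr": [0,0,0]},
    {"jaw": 60,"offset": [34.9,-18.3,0],"dr": [0,0,0]},
  ],
)

```text
clock: 2.95
tcp_pos: [0.6336, -0.0301, 0.2095]
tool_rot: [0.0, 0.76, -0.65, -0.0]
ft_force: [0.4, 1.3, -0.0]
grip_width: 0.0599
```

```bash
python3 -c "
from h import *
go(633.3,-29.6,128,8.95)
f=grab('wrist','w1')
for b in blobs(f,.13,.17,20):print(*b)
"
```

```text
t 2.95 p [633.6 -30.1 209.5] phi -81.01 tilt [-0.0007  0.0001] grip 59.9 F [ 0.4  1.3 -0. ]
turn 0.0006 offset [-0.5  0.2 81.5] norm 81.5
[273. 218.] 2444 [ 0.6364 -0.0318  0.1526] [635.8 -27.6] [12.  83.7] 8.8 [16. 17. 17.]
```

View pics/w1.png

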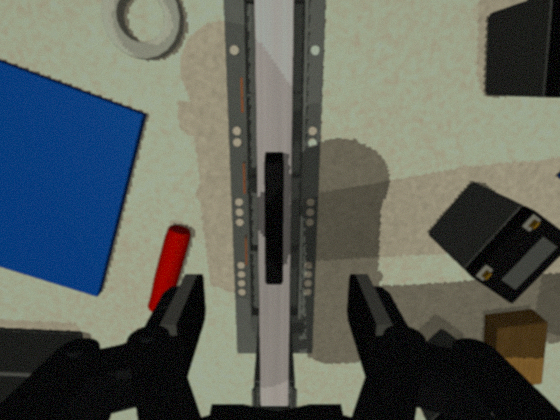

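The wrist view shows the rail at (273,218) with its centre near (636,-28), about 2 mm off the top and side estimates. That is within the calibration error. I'll descend and grip.

Call:
arm_command(
  increments=[
    {"jaw": 45,"offset": [0,-0.2,20],"dr": [0,0,0]},
    {"jaw": 45,"offset": [0,-0.2,20],"dr": [0,0,0]},
    {"jaw": 45,"offset": [0,-0.2,20],"dr": [0,0,0]},
    {"jaw": 45,"offset": [0,-0.2,14],"dr": [0,0,0]},
    {"jaw": 45,"offset": [0,0,7],"dr": [0,0,0]},
    {"jaw": 30,"offset": [0,0,0],"dr": [0,0,0]},
    {"jaw": 5,"offset": [0,0,0],"dr": [0,0,0]},
    {"jaw": 5,"offset": [0,0,0],"dr": [0,0,0]},
    {"jaw": 5,"offset": [0,0,0],"dr": [0,0,0]},
    {"jaw": 5,"offset": [0,0,0],"dr": [0,0,0]},
    {"jaw": 5,"offset": [0,0,0],"dr": [0,0,0]},
    {"jaw": 5,"offset": [0,0,0],"dr": [0,0,0]},
  ],
)

```text
clock: 4.2
tcp_pos: [0.6348, -0.0283, 0.1301]
tool_rot: [-0.001, 0.761, -0.649, 0.001]
ft_force: [1.1, 0.8, 5.2]
grip_width: 0.0082
```

```bash
python3 -c "
from h import *
go(633.3,-29.6,228,8.95)
f=grab('top','t1');f=grab('side','s1');
for b in blobs(f,.14,.165,20,(.5,.75,-.3,.25)):print(*b)
"
```

```text
t 4.2 p [634.8 -28.3 130.1] phi -80.98 tilt [0.0028 0.0002] grip 8.2 F [1.1 0.8 5.2]
turn 0.0012 offset [  1.    1.6 -97.9] norm 97.9
[254. 123.] 100 [0.6008 0.165  0.1524] [602.5 166.9] [34.7 12.3] 8.8 [41. 45. 48.]
[312. 153.] 241 [ 0.6309 -0.0359  0.1511] [632.9 -29.2] [34.7 86.5] 21.8 [43. 45. 47.]
[381. 186.] 159 [ 0.662  -0.2293  0.1529] [ 664.  -226.7] [34.1 12.6] 4.7 [38. 23. 17.]
```

View pics/s1.png

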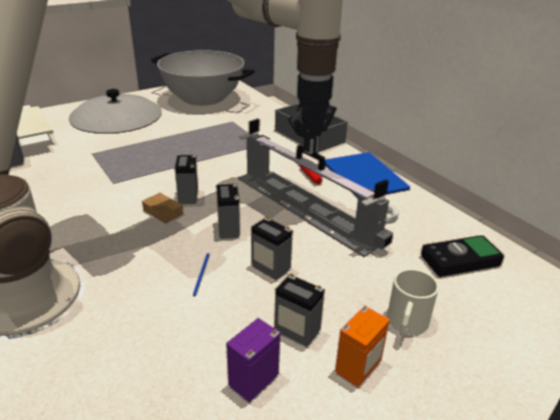

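The side view shows the gripper on the bar handle at (312,153). The opening reads 8 mm against a 12 mm rail, so I'll check it with the wrist camera.

```bash
python3 -c "
from h import *
f=grab('wrist','w2');s=robot.state();print(s['grip_width'],s['ft_force'])
i=cv2.imread('pics/s1.png');cv2.imwrite('pics/s1c.png',cv2.resize(i[100:200,250:400],None,fx=5,fy=5))
"
```

```text
0.008229291056544635 [1.30468563 0.99330205 4.80540897]
```

View pics/w2.png

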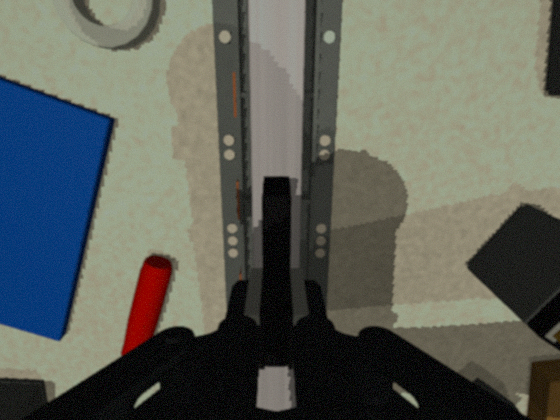

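View pics/s1c.png

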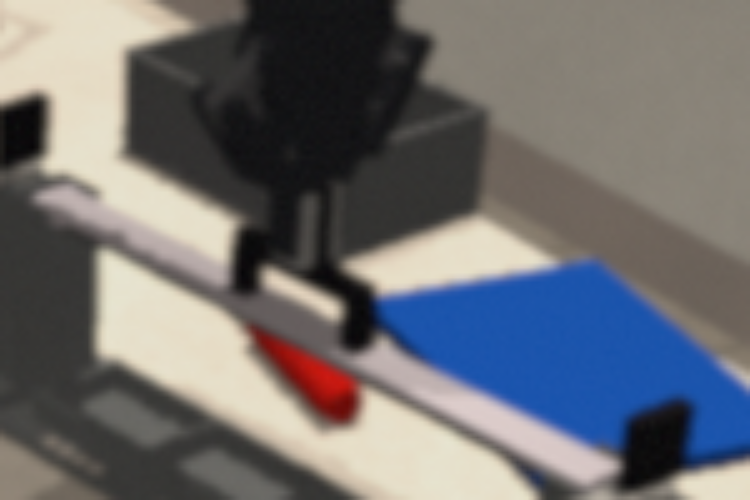

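The fingers straddle the rail at (275,300). I'll lift.

Call:
arm_command(
  increments=[
    {"jaw": 0,"offset": [0,0,-5],"dr": [0,0,0]},
    {"jaw": 0,"offset": [0,0,-10],"dr": [0,0,0]},
    {"jaw": 0,"offset": [0,0,-20],"dr": [0,0,0]},
    {"jaw": 0,"offset": [0,0,-20],"dr": [0,0,0]},
    {"jaw": 0,"offset": [0,0,-20],"dr": [0,0,0]},
    {"jaw": 0,"offset": [0,0,-15],"dr": [0,0,0]},
  ],
)

```text
clock: 4.95
tcp_pos: [0.6331, -0.0287, 0.2198]
tool_rot: [0.0, 0.76, -0.65, -0.001]
ft_force: [0.5, 0.1, -2.9]
grip_width: 0.0078
```

```bash
python3 -c "
from h import *
go(500,415,220,90)
f=grab('side','s2')
P=cloud(f);m=(abs(P[...,0]-.5)<.1)&(abs(P[...,1]-.415)<.05);print('mat z',np.nanmedian(P[m][:,2]))
P=cloud(load('top0'));m=(abs(P[...,0]-.5)<.1)&(abs(P[...,1]-.415)<.05);print('mat z',np.nanmedian(P[m][:,2]))
"
```

```text
t 4.95 p [633.1 -28.7 219.8] phi -81.02 tilt [-0.0014 -0.0001] grip 7.8 F [ 0.5  0.1 -2.9]
turn -1.4141 offset [-1.331e+02 -4.437e+02 -2.000e-01] norm 463.3
mat z 0.0004602059246733461
mat z 0.0009245777065860713
```

View pics/s2.png

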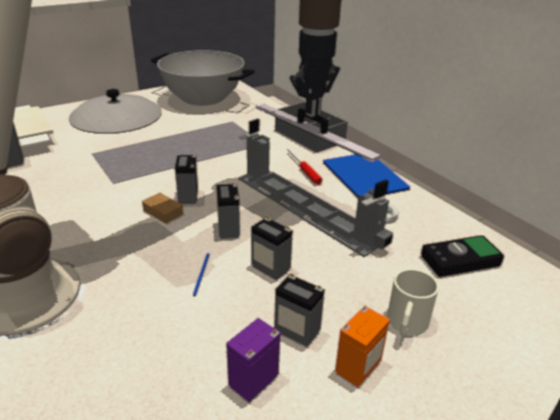

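The bar is lifted clear. I'll take it to the mat.

Call:
arm_command(
  increments=[
    {"jaw": 0,"offset": [0,0,0],"dr": [0,0,-0.1414]},
    {"jaw": 0,"offset": [0,0,0],"dr": [0,0,-0.1414]},
    {"jaw": 0,"offset": [0,0,0],"dr": [0,0,-0.1414]},
    {"jaw": 0,"offset": [0,0,0],"dr": [0,0,-0.1414]},
    {"jaw": 0,"offset": [0,0,0],"dr": [0,0,-0.1414]},
    {"jaw": 0,"offset": [0,0,0],"dr": [0,0,-0.1414]},
    {"jaw": 0,"offset": [0,0,0],"dr": [0,0,-0.1414]},
    {"jaw": 0,"offset": [0,0,0],"dr": [0,0,-0.1414]},
    {"jaw": 0,"offset": [0,0,0],"dr": [0,0,-0.1414]},
    {"jaw": 0,"offset": [0,0,0],"dr": [0,0,-0.1414]},
  ],
)

```text
clock: 6.0
tcp_pos: [0.6326, -0.0287, 0.2175]
tool_rot: [0.0, 1.0, 0.003, -0.002]
ft_force: [0.9, 0.6, -2.0]
grip_width: 0.0084
```

Call:
arm_command(
  increments=[
    {"jaw": 0,"offset": [-7,-22.5,0],"dr": [0,0,0]},
    {"jaw": 0,"offset": [-7,-22.5,0],"dr": [0,0,0]},
    {"jaw": 0,"offset": [-7,-22.5,0],"dr": [0,0,0]},
    {"jaw": 0,"offset": [-7,-22.5,0],"dr": [0,0,0]},
    {"jaw": 0,"offset": [-7,-22.5,0],"dr": [0,0,0]},
    {"jaw": 0,"offset": [-7,-22.5,0],"dr": [0,0,0]},
    {"jaw": 0,"offset": [-7,-22.5,0],"dr": [0,0,0]},
    {"jaw": 0,"offset": [-7,-22.5,0],"dr": [0,0,0]},
    {"jaw": 0,"offset": [-7,-22.5,0],"dr": [0,0,0]},
    {"jaw": 0,"offset": [-7,-22.5,0],"dr": [0,0,0]},
    {"jaw": 0,"offset": [-7,-22.5,0],"dr": [0,0,0]},
    {"jaw": 0,"offset": [-7,-22.5,0],"dr": [0,0,0]},
    {"jaw": 0,"offset": [-7,-22.5,0],"dr": [0,0,0]},
    {"jaw": 0,"offset": [-7,-22.5,0],"dr": [0,0,0]},
    {"jaw": 0,"offset": [-7,-22.5,0],"dr": [0,0,0]},
    {"jaw": 0,"offset": [-7,-22.5,0],"dr": [0,0,0]},
    {"jaw": 0,"offset": [-7,-22.5,0],"dr": [0,0,0]},
    {"jaw": 0,"offset": [-7,-22.5,0],"dr": [0,0,0]},
    {"jaw": 0,"offset": [-7,-22.5,0],"dr": [0,0,0]},
    {"jaw": 0,"offset": [-7,-22.5,0],"dr": [0,0,0]},
  ],
)

```text
clock: 8.0
tcp_pos: [0.4926, 0.4215, 0.2176]
tool_rot: [0.001, 1.0, -0.0, -0.001]
ft_force: [0.6, -0.0, -1.9]
grip_width: 0.0077
```

Call:
arm_command(
  increments=[
    {"jaw": 0,"offset": [0,0,30],"dr": [0,0,0]},
    {"jaw": 0,"offset": [0,0,30],"dr": [0,0,0]},
    {"jaw": 0,"offset": [0,0,30],"dr": [0,0,0]},
    {"jaw": 0,"offset": [0,0,30],"dr": [0,0,0]},
    {"jaw": 0,"offset": [0,0,30],"dr": [0,0,0]},
    {"jaw": 0,"offset": [0,0,20],"dr": [0,0,0]},
    {"jaw": 0,"offset": [0,0,10],"dr": [0,0,0]},
    {"jaw": 0,"offset": [0,0,7],"dr": [0,0,0]},
    {"jaw": 0,"offset": [0,0,0],"dr": [0,0,0]},
  ],
)

```text
clock: 8.9
tcp_pos: [0.4935, 0.4211, 0.0313]
tool_rot: [0.001, 1.0, 0.0, -0.0]
ft_force: [-0.3, -0.7, -2.4]
grip_width: 0.008
```

```bash
python3 -c "
from h import *
go(500,415,20,90)
f=grab('side','s3')
"
```

```text
t 8.9 p [493.5 421.1  31.3] phi 0.01 tilt [-0.0009 -0.0012] grip 8.0 F [-0.3 -0.7 -2.4]
turn 0.0001 offset [ 6.5  6.1 11.3] norm 14.4
```

View pics/s3.png

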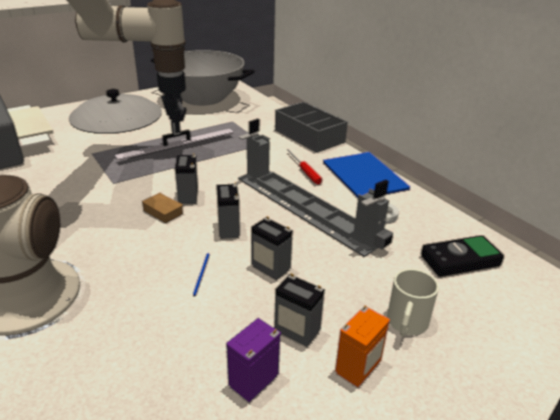

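The bar is about 12 mm above the mat, level and lengthwise. I'll lower it.

Call:
arm_command(
  increments=[
    {"jaw": 0,"offset": [0,0,5],"dr": [0,0,0]},
    {"jaw": 0,"offset": [0,0,4],"dr": [0,0,0]},
    {"jaw": 0,"offset": [0,0,2],"dr": [0,0,0]},
    {"jaw": 0,"offset": [0,0,1],"dr": [0,0,0]},
    {"jaw": 0,"offset": [0,0,0],"dr": [0,0,0]},
  ],
)

```text
clock: 9.45
tcp_pos: [0.4936, 0.4214, 0.0199]
tool_rot: [0.0, 1.0, 0.0, -0.0]
ft_force: [-0.5, -0.6, -2.3]
grip_width: 0.0082
```

Call:
arm_command(
  increments=[
    {"jaw": 0,"offset": [0,0,1],"dr": [0,0,0]},
    {"jaw": 0,"offset": [0,0,1],"dr": [0,0,0]},
    {"jaw": 0,"offset": [0,0,0],"dr": [0,0,0]},
  ],
)

```text
clock: 9.75
tcp_pos: [0.4938, 0.4217, 0.0182]
tool_rot: [-0.0, 1.0, 0.0, 0.0]
ft_force: [0.1, -0.2, -1.5]
grip_width: 0.008
```

Call:
arm_command(
  increments=[
    {"jaw": 0,"offset": [0,0,1],"dr": [0,0,0]},
    {"jaw": 20,"offset": [0,0,0],"dr": [0,0,0]},
    {"jaw": 45,"offset": [0,0,0],"dr": [0,0,0]},
    {"jaw": 60,"offset": [0,0,0],"dr": [0,0,0]},
    {"jaw": 60,"offset": [0,0,-5],"dr": [0,0,0]},
    {"jaw": 60,"offset": [0,0,-25],"dr": [0,0,0]},
    {"jaw": 60,"offset": [0,0,-30],"dr": [0,0,0]},
    {"jaw": 60,"offset": [0,0,-30],"dr": [0,0,0]},
    {"jaw": 70,"offset": [0,0,-30],"dr": [0,0,0]},
    {"jaw": 70,"offset": [0,0,-30],"dr": [0,0,0]},
    {"jaw": 70,"offset": [0,0,-30],"dr": [0,0,0]},
  ],
)

```text
clock: 10.85
tcp_pos: [0.4936, 0.4213, 0.1987]
tool_rot: [-0.0, 1.0, 0.0, 0.0]
ft_force: [0.5, 1.0, 0.9]
grip_width: 0.0699
```

```bash
python3 -c "
from h import *
f=grab('top','t4')
for b in blobs(f,.093,.108,20,(.3,.55,-.45,.25)):print(*b)
for b in blobs(f,.005,.06,20,(.25,.75,.3,.55)):print(*b)
go(408.8,160.3,200,-28.8)
"
```

```text
[397. 210.] 154 [ 0.4272 -0.4417  0.1005] [ 420.9 -439.1] [70.9 21.7] 0.0 [ 36.  79. 137.]
[296. 218.] 479 [ 0.4368 -0.1753  0.1009] [ 437.8 -175.6] [47.5 69.8] 17.0 [40. 43. 44.]
[235. 229.] 476 [ 0.4275 -0.0136  0.1009] [428.1 -13.5] [70.  46.9] 64.5 [39. 41. 43.]
[363. 230.] 480 [ 0.385  -0.3434  0.1011] [ 385.4 -343.7] [46.9 70.2] 24.4 [39. 42. 44.]
[169. 244.] 489 [0.4084 0.1601 0.1007] [409.  160.9] [70.2 46.9] 61.3 [38. 40. 41.]
[ 84. 233.] 1137 [0.4831 0.419  0.0135] [492.9 424.5] [ 36.9 355.9] 89.5 [87. 89. 95.]
t 10.9 p [496.2 423.2 205.2] phi 0.07 tilt [0.0089 0.0074] grip 70.2 F [1.4 1.9 5. ]
turn 2.0747 offset [272.5 -50.1   5.2] norm 277.1
```

View pics/t4.png

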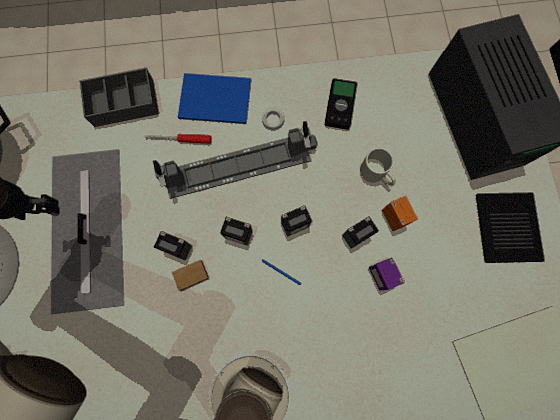

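The bar lies on the mat at (84,233), released. Nothing else has moved. Next is the left battery, which goes to bay 4.

Call:
arm_command(
  increments=[
    {"jaw": 70,"offset": [0,0,0],"dr": [0,0,0.148]},
    {"jaw": 70,"offset": [0,0,0],"dr": [0,0,0.148]},
    {"jaw": 70,"offset": [0,0,0],"dr": [0,0,0.148]},
    {"jaw": 70,"offset": [0,0,0],"dr": [0,0,0.148]},
    {"jaw": 70,"offset": [0,0,0],"dr": [0,0,0.148]},
    {"jaw": 70,"offset": [0,0,0],"dr": [0,0,0.148]},
    {"jaw": 70,"offset": [0,0,0],"dr": [0,0,0.148]},
    {"jaw": 70,"offset": [0,0,0],"dr": [0,0,0.148]},
    {"jaw": 70,"offset": [0,0,0],"dr": [0,0,0.148]},
    {"jaw": 70,"offset": [0,0,0],"dr": [0,0,0.148]},
    {"jaw": 70,"offset": [0,0,0],"dr": [0,0,0.148]},
    {"jaw": 70,"offset": [0,0,0],"dr": [0,0,0.148]},
    {"jaw": 70,"offset": [0,0,0],"dr": [0,0,0.148]},
    {"jaw": 70,"offset": [0,0,0],"dr": [0,0,0.148]},
  ],
)

```text
clock: 12.3
tcp_pos: [0.4937, 0.4213, 0.1971]
tool_rot: [0.0, -0.507, 0.862, 0.0]
ft_force: [0.6, 1.4, 0.2]
grip_width: 0.0698
```

```bash
python3 -c "
from h import *
go(408.9,160.6,160,-28.8)"
```

```text
t 12.3 p [493.7 421.3 197.1] phi -119.06 tilt [0.0002 0.0002] grip 69.8 F [0.6 1.4 0.2]
turn -0.0045 offset [269.3 -51.3  37.1] norm 276.7
```

Call:
arm_command(
  increments=[
    {"jaw": 70,"offset": [27,-5.1,3],"dr": [0,0,0]},
    {"jaw": 70,"offset": [27,-5.1,3],"dr": [0,0,0]},
    {"jaw": 70,"offset": [27,-5.1,3],"dr": [0,0,0]},
    {"jaw": 70,"offset": [27,-5.1,3],"dr": [0,0,0]},
    {"jaw": 70,"offset": [27,-5.1,3],"dr": [0,0,0]},
    {"jaw": 70,"offset": [27,-5.1,3],"dr": [0,0,0]},
    {"jaw": 70,"offset": [27,-5.1,3],"dr": [0,0,0]},
    {"jaw": 70,"offset": [27,-5.1,3],"dr": [0,0,0]},
    {"jaw": 70,"offset": [27,-5.1,3],"dr": [0,0,0]},
    {"jaw": 70,"offset": [26,-5.1,10],"dr": [0,0,-0.004]},
    {"jaw": 70,"offset": [0,0,0],"dr": [0,0,0]},
    {"jaw": 70,"offset": [0,0,0],"dr": [0,0,0]},
  ],
)

```text
clock: 13.5
tcp_pos: [0.4094, 0.1608, 0.1604]
tool_rot: [0.001, -0.511, 0.859, -0.0]
ft_force: [0.4, 0.1, -0.7]
grip_width: 0.0701
```

```bash
python3 -c "
from h import *
go(408.9,160.6,66,-28.8)
f=grab('wrist','w5')
for b in blobs(f,.09,.11,200):print(*b)
go(408.9,160.6,66,-28.8)
"
```

```text
t 13.5 p [409.4 160.8 160.4] phi -118.51 tilt [0.0011 0.0006] grip 70.1 F [ 0.4  0.1 -0.7]
turn 0.0051 offset [ 0.4  0.4 94.4] norm 94.4
[96. 20.] 3700 [0.4399 0.0132 0.1007] [440.6  12.2] [20.  47.7] 63.6 [27. 31. 31.]
[276. 219.] 7663 [0.4093 0.1603 0.1013] [410.7 162.7] [69.8 47.2] 61.4 [21. 23. 23.]
[ 39. 319.] 1354 [0.5915 0.1466 0.0998] [591.2 153.3] [16.4 57.1] 19.5 [26. 29. 28.]
t 13.55 p [409.8 161.4 160.5] phi -118.47 tilt [0.0015 0.0009] grip 69.9 F [-0.1  0.6 -0.9]
turn 0.0057 offset [ 1.2  0.4 94.5] norm 94.5
```

View pics/w5.png

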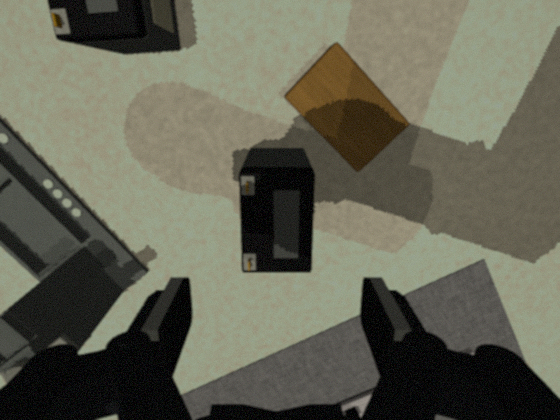

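The battery sits between the fingers at (276,210). I'll descend and grip.

Call:
arm_command(
  increments=[
    {"jaw": 70,"offset": [0,0,20],"dr": [0,0,0]},
    {"jaw": 70,"offset": [0,0,20],"dr": [0,0,0]},
    {"jaw": 70,"offset": [0,0,20],"dr": [0,0,0]},
    {"jaw": 70,"offset": [0,0,20],"dr": [0,0,0]},
    {"jaw": 70,"offset": [0,0,14],"dr": [0,0,0]},
    {"jaw": 60,"offset": [0,0,0],"dr": [0,0,0]},
    {"jaw": 50,"offset": [0,0,0],"dr": [0,0,0]},
    {"jaw": 30,"offset": [0,0,0],"dr": [0,0,0]},
    {"jaw": 30,"offset": [0,0,0],"dr": [0,0,0]},
    {"jaw": 30,"offset": [0,0,0],"dr": [0,0,0]},
    {"jaw": 30,"offset": [0,0,0],"dr": [0,0,0]},
    {"jaw": 30,"offset": [0,0,0],"dr": [0,0,0]},
  ],
)

```text
clock: 14.75
tcp_pos: [0.4102, 0.162, 0.0669]
tool_rot: [0.002, -0.512, 0.859, 0.0]
ft_force: [-1.3, 2.5, 6.2]
grip_width: 0.0453
```

Call:
arm_command(
  increments=[
    {"jaw": 30,"offset": [0,0,-5],"dr": [0,0,0]},
    {"jaw": 30,"offset": [0,0,-10],"dr": [0,0,0]},
    {"jaw": 30,"offset": [0,0,-25],"dr": [0,0,0]},
    {"jaw": 30,"offset": [0,0,-30],"dr": [0,0,0]},
    {"jaw": 30,"offset": [0,0,-30],"dr": [0,0,0]},
    {"jaw": 30,"offset": [0,0,-30],"dr": [0,0,0]},
    {"jaw": 30,"offset": [0,0,0],"dr": [0,0,0]},
  ],
)

```text
clock: 15.45
tcp_pos: [0.4109, 0.162, 0.1992]
tool_rot: [0.004, -0.512, 0.859, 0.0]
ft_force: [2.4, 1.3, -8.0]
grip_width: 0.0449
```

```bash
python3 -c "
from h import *
go(616,85,196,8.95)"
```

```text
t 15.45 p [410.9 162.  199.2] phi -118.47 tilt [0.0065 0.0048] grip 44.9 F [ 2.4  1.3 -8. ]
turn -0.6531 offset [ 107.9 -190.7    3.2] norm 219.1
```

Call:
arm_command(
  increments=[
    {"jaw": 30,"offset": [0,0,0],"dr": [0,0,-0.11]},
    {"jaw": 30,"offset": [0,0,0],"dr": [0,0,-0.11]},
    {"jaw": 30,"offset": [0,0,0],"dr": [0,0,-0.11]},
    {"jaw": 30,"offset": [0,0,0],"dr": [0,0,-0.11]},
    {"jaw": 30,"offset": [0,0,0],"dr": [0,0,-0.11]},
    {"jaw": 30,"offset": [0,0,0],"dr": [0,0,-0.103]},
    {"jaw": 30,"offset": [13.5,-23.8,0],"dr": [0,0,0]},
    {"jaw": 30,"offset": [13.5,-23.8,0],"dr": [0,0,0]},
    {"jaw": 30,"offset": [13.5,-23.8,0],"dr": [0,0,0]},
    {"jaw": 30,"offset": [13.5,-23.8,0],"dr": [0,0,0]},
    {"jaw": 30,"offset": [13.5,-23.8,0],"dr": [0,0,0]},
    {"jaw": 30,"offset": [13.5,-23.8,0],"dr": [0,0,0]},
    {"jaw": 30,"offset": [13.5,-23.8,0],"dr": [0,0,0]},
    {"jaw": 30,"offset": [13.5,-23.8,0],"dr": [0,0,0]},
    {"jaw": 30,"offset": [0,0,0],"dr": [0,0,0]},
    {"jaw": 30,"offset": [0,0,0],"dr": [0,0,0]},
  ],
)

```text
clock: 17.05
tcp_pos: [0.6121, 0.083, 0.1916]
tool_rot: [0.003, 0.759, -0.651, -0.003]
ft_force: [-0.9, -1.2, -8.6]
grip_width: 0.0452
```

```bash
python3 -c "
from h import *
go(616,85,140,8.95)
f=grab('wrist','w6');f=grab('side','s6');f=grab('top','t6')
go(616,85,140,8.95)
i=f['img']
cv2.imwrite('pics/t6c.png',cv2.resize(i[120:205,140:330],None,fx=4,fy=4,interpolation=cv2.INTER_CUBIC))
"
```

```text
t 17.05 p [612.1  83.  191.6] phi -81.18 tilt [-0.0081 -0.0014] grip 45.2 F [-0.9 -1.2 -8.6]
turn -0.0022 offset [-1.3 -4.2 51.6] norm 51.8
t 17.2 p [612.5  83.9 194.3] phi -81.05 tilt [-0.0035 -0.0006] grip 45.6 F [-0.6 -0.6 -7.9]
turn -0.0001 offset [-0.6 -3.6 54.3] norm 54.4
```

View pics/w6.png

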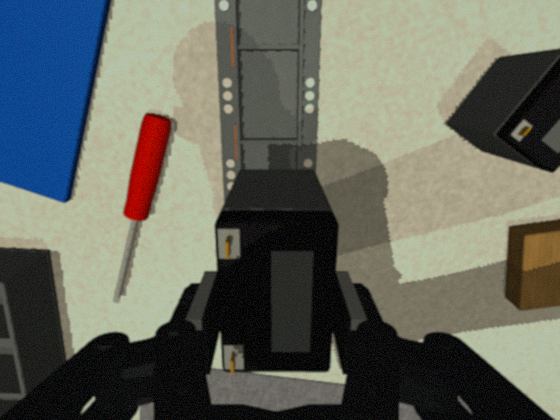

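View pics/s6.png

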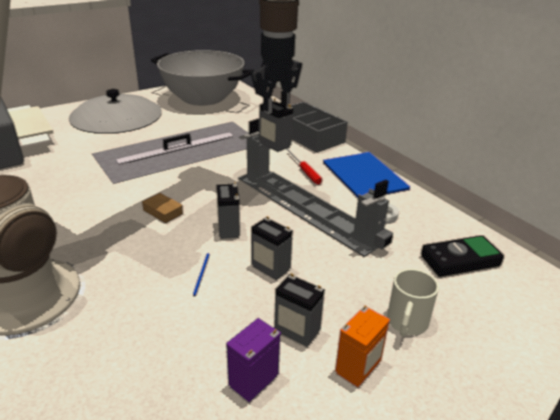

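```bash
cat >> h.py <<'E'
T0=np.array([634.,-29.]);TA=np.radians(8.95)
def totray(P):
    d=P[...,:2]*1000-T0;c,s=np.cos(TA),np.sin(TA)
    return np.stack([d[...,0]*c+d[...,1]*s,-d[...,0]*s+d[...,1]*c],-1)
E
python3 - <<'E'
from h import *
for t in('w6','t6'):
    f=load(t);P=cloud(f);q=totray(P);z=P[...,2]*1000
    for y0 in (-135,-115,-95,-58,-38,-18,18,38,58):
        m=(abs(q[...,1]-y0)<6)&(abs(q[...,0])<60)
        x=q[...,0][m];zz=z[m]
        fl=x[(zz>4)&(zz<13)&(abs(x)<32)];lip=x[(zz>18)&(zz<28)]
        if len(lip)>20: print(t,y0,'floor x',np.percentile(fl,[2,98]).round(1) if len(fl)>5 else None,len(fl),'lip x',[np.percentile(l,[2,98]).round(1) for l in (lip[lip<0],lip[lip>0]) if len(l)>5],'tray all x',np.percentile(x[zz>2.5],[1,99]).round(1))
f=load('w6')
for b in blobs(f,.215,.24,200):print(*b)
E
```

```text
w6 -18 floor x [-30.5  26.7] 1042 lip x [array([-26.1, -23.5]), array([27.4, 31.6])] tray all x [-41.5  45.4]
w6 18 floor x [-30.5  27. ] 964 lip x [array([-25.9, -23.4]), array([27.4, 31.7])] tray all x [-41.5  45.5]
w6 38 floor x [-30.9  26.9] 937 lip x [array([-26.2, -23.5]), array([27.5, 30.4])] tray all x [-41.4  45.5]
w6 58 floor x [-30.5  26.7] 833 lip x [array([-25.8, -23.4]), array([27.5, 30.9])] tray all x [-41.4  45.5]
[275. 290.] 20608 [0.6141 0.0791 0.2264] [613.3  83.9] [72.6 70.3] 8.6 [23. 25. 25.]
```

View pics/t6c.png

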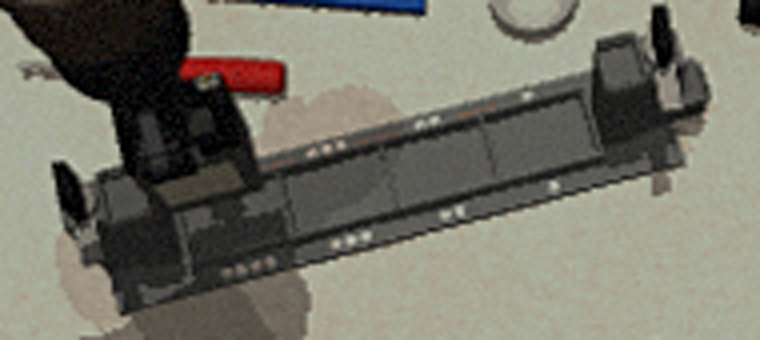

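```bash
python3 - <<'E'
from h import *
f=load('w6');P=cloud(f);q=totray(P);z=P[...,2]*1000
for y0 in range(70,150,6):
    m=(abs(q[...,1]-y0)<3)&(abs(q[...,0])<60)&(z>222)&(z<233)
    if m.sum()>20:print(y0,np.percentile(q[...,0][m],[1,99]).round(1),m.sum(),z[m].mean().round(1))
m=(z>222)&(z<233)&(abs(q[...,0]-0)<15)
print('y',np.percentile(q[...,1][m],[.5,99.5]).round(1))
f=load('w6')
# lip across y: bay dividers ; dots
hsv=f['img'].astype(int);w=(hsv.min(-1)>140).astype(np.uint8);w[:,:200]=0;w[:,340:]=0
n,l,s,c=cv2.connectedComponentsWithStats(w)
for i in range(1,n):
    if 10<s[i,4]<200: 
        X=P[int(c[i,1]),int(c[i,0])];print(c[i].round(1),s[i,4],totray(X[None])[0].round(1),round(X[2]*1000,1))
E
```

```text
82 [-25.6  19.4] 1930 225.3
88 [-25.9  19.7] 1819 226.2
94 [-25.9  19.7] 1712 226.1
100 [-25.7  19.8] 1647 226.1
106 [-38.   32.3] 2468 226.8
112 [-25.5  19.8] 1562 226.2
118 [-25.5  19.8] 1538 226.3
124 [-25.5  19.8] 1451 226.2
130 [-25.5  19.9] 1359 226.1
136 [-25.5  19.9] 1341 226.2
142 [-25.6  20. ] 1270 226.1
148 [-25.4  19.8] 752 225.8
y [ 80.  148.6]
[223.3   4.8] 79 [ 38.4 -32.1] 9.6
[311.7   4.8] 77 [-34.2 -32. ] 9.4
[210.   35.5] 42 [ 52.8 -10. ] -0.2
[201.7  48.8] 22 [60.2  0.5] 1.3
[209.4  66.7] 49 [54.2 15.1] 0.8
[202.9  83.3] 156 [61.6 29.3] -0.7
[213.7  81.5] 19 [51.7 27.6] -1.7
[226.7  82.5] 49 [38.8 28.6] 8.6
[309.6  82. ] 61 [-34.  28.] 9.9
[212.1 100. ] 113 [53.2 44. ] 0.9
[309.3  95.3] 62 [-34.3  39.7] 10.2
[227.1  95.5] 44 [38.6 39.6] 7.0
[207.1 118.3] 127 [58.9 60. ] -0.0
[227.8 108.3] 42 [38.9 50.7] 9.0
[308.9 107.8] 49 [-33.8  50. ] 8.9
[229.8 162.8] 31 [39.1 99.4] 9.8
[230.3 174.5] 30 [ 38.8 111.1] 8.7
[217.4 356.7] 146 [ 63.6 326.6] 0.8
```

```bash
sed -i 's/^T0=.*/T0=np.array([634.9,-28.2]);TA=np.radians(8.95)/' h.py; cat >> h.py <<'E'
def bay(k,z):
    y=(k-2.5)*77;go(T0[0]-np.sin(TA)*y,T0[1]+np.cos(TA)*y,z,8.95)
E
python3 -c "
from h import *
bay(4,75)"
```

```text
t 17.2 p [612.5  83.9 194.3] phi -81.05 tilt [-0.0035 -0.0006] grip 45.6 F [-0.6 -0.6 -7.9]
turn -0.0001 offset [ -1.3  -4.7 119.3] norm 119.4
```

Call:
arm_command(
  increments=[
    {"jaw": 30,"offset": [-0.4,-1.5,20],"dr": [0,0,0]},
    {"jaw": 30,"offset": [-0.4,-1.6,20],"dr": [0,0,0]},
    {"jaw": 30,"offset": [-0.5,-1.6,20],"dr": [0,0,0]},
    {"jaw": 30,"offset": [0,0,15],"dr": [0,0,0]},
    {"jaw": 30,"offset": [0,0,15],"dr": [0,0,0]},
    {"jaw": 30,"offset": [0,0,5],"dr": [0,0,0]},
    {"jaw": 30,"offset": [0,0,0],"dr": [0,0,0]},
    {"jaw": 30,"offset": [0,0,0],"dr": [0,0,0]},
  ],
)

```text
clock: 18.0
tcp_pos: [0.619, 0.0863, 0.1019]
tool_rot: [-0.001, 0.76, -0.65, 0.001]
ft_force: [-1.3, -0.3, -7.7]
grip_width: 0.0448
```

```bash
python3 -c "
from h import *
bay(4,75)"
```

```text
t 18.0 p [619.   86.3 101.9] phi -81.02 tilt [0.0018 0.0003] grip 44.8 F [-1.3 -0.3 -7.7]
turn 0.0005 offset [ 0.   2.1 26.9] norm 27.0
```

Call:
arm_command(
  increments=[
    {"jaw": 30,"offset": [0,2,0],"dr": [0,0,0]},
    {"jaw": 30,"offset": [0,0,5],"dr": [0,0,0]},
    {"jaw": 30,"offset": [0,0,4],"dr": [0,0,0]},
    {"jaw": 30,"offset": [0,0,4],"dr": [0,0,0]},
    {"jaw": 30,"offset": [0,0,0],"dr": [0,0,0]},
  ],
)

```text
clock: 18.5
tcp_pos: [0.6158, 0.0854, 0.0869]
tool_rot: [0.001, 0.76, -0.65, -0.001]
ft_force: [-0.2, -0.9, -8.2]
grip_width: 0.0452
```

Call:
arm_command(
  increments=[
    {"jaw": 30,"offset": [0,0,4],"dr": [0,0,0]},
    {"jaw": 30,"offset": [0,0,4],"dr": [0,0,0]},
    {"jaw": 30,"offset": [0,0,3],"dr": [0,0,0]},
    {"jaw": 30,"offset": [0,0,0],"dr": [0,0,0]},
  ],
)

```text
clock: 18.9
tcp_pos: [0.616, 0.0855, 0.0761]
tool_rot: [0.001, 0.76, -0.65, -0.0]
ft_force: [-0.3, 0.2, -8.1]
grip_width: 0.0448
```

```bash
python3 -c "
from h import *
bay(4,75)"
```

```text
t 18.9 p [616.   85.5  76.1] phi -81.07 tilt [-0.0016 -0.0005] grip 44.8 F [-0.3  0.2 -8.1]
turn -0.0004 offset [-0.3 -1.   1.1] norm 1.5
```

Call:
arm_command(
  increments=[
    {"jaw": 30,"offset": [0,-0.5,1],"dr": [0,0,0]},
    {"jaw": 30,"offset": [0,0,1],"dr": [0,0,0]},
    {"jaw": 30,"offset": [0,0,0.5],"dr": [0,0,0]},
    {"jaw": 30,"offset": [0,0,0],"dr": [0,0,0]},
  ],
)

```text
clock: 19.3
tcp_pos: [0.6174, 0.0857, 0.0751]
tool_rot: [-0.0, 0.76, -0.65, 0.0]
ft_force: [-0.5, -0.1, -5.0]
grip_width: 0.0449
```

Call:
arm_command(
  increments=[
    {"jaw": 30,"offset": [0,0,0.5],"dr": [0,0,0]},
    {"jaw": 50,"offset": [0,0,0],"dr": [0,0,0]},
    {"jaw": 60,"offset": [0,0,0],"dr": [0,0,0]},
    {"jaw": 70,"offset": [0,0,0],"dr": [0,0,0]},
    {"jaw": 70,"offset": [0,0,-10],"dr": [0,0,0]},
    {"jaw": 70,"offset": [0,0,-25],"dr": [0,0,0]},
    {"jaw": 70,"offset": [0,0,-30],"dr": [0,0,0]},
    {"jaw": 70,"offset": [0,0,-25],"dr": [0,0,0]},
    {"jaw": 70,"offset": [0,0,0],"dr": [0,0,0]},
  ],
)

```text
clock: 20.2
tcp_pos: [0.6201, 0.0863, 0.1698]
tool_rot: [-0.004, 0.76, -0.649, 0.003]
ft_force: [0.8, 0.7, -0.7]
grip_width: 0.0703
```

```bash
python3 -c "
from h import *
go(428.7,-13.3,162,-25.2)
f=grab('side','s7')"
```

```text
t 20.2 p [620.1  86.3 169.8] phi -81.01 tilt [0.0104 0.0024] grip 70.3 F [ 0.8  0.7 -0.7]
turn 0.5968 offset [171.6 130.7   7.8] norm 215.9
```

View pics/s7.png

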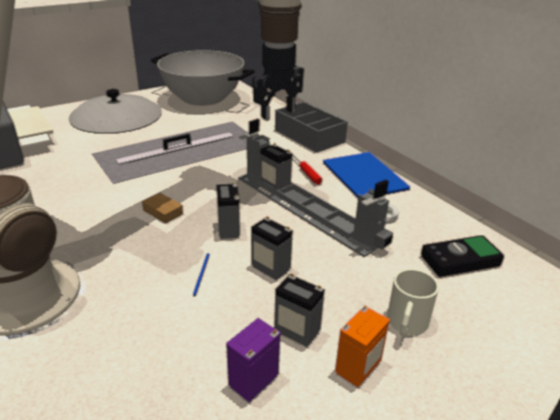

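The battery stands in bay 4 at (275,165). Next is the second battery, which goes to bay 3.

Call:
arm_command(
  increments=[
    {"jaw": 70,"offset": [0,0,0],"dr": [0,0,0.12]},
    {"jaw": 70,"offset": [0,0,0],"dr": [0,0,0.12]},
    {"jaw": 70,"offset": [0,0,0],"dr": [0,0,0.12]},
    {"jaw": 70,"offset": [0,0,0],"dr": [0,0,0.12]},
    {"jaw": 70,"offset": [0,0,0],"dr": [0,0,0.117]},
    {"jaw": 70,"offset": [24.5,18.7,0],"dr": [0,0,0]},
    {"jaw": 70,"offset": [24.5,18.7,0],"dr": [0,0,0]},
    {"jaw": 70,"offset": [24.5,18.7,0],"dr": [0,0,0]},
    {"jaw": 70,"offset": [24.5,18.7,0],"dr": [0,0,0]},
    {"jaw": 70,"offset": [24.5,18.7,0],"dr": [0,0,0]},
    {"jaw": 70,"offset": [24.5,18.6,0],"dr": [0,0,0]},
    {"jaw": 70,"offset": [24.5,18.6,0],"dr": [0,0,0]},
    {"jaw": 70,"offset": [0,0,0],"dr": [0,0,0]},
    {"jaw": 70,"offset": [0,0,0],"dr": [0,0,0]},
    {"jaw": 70,"offset": [0,0,0],"dr": [0,0,0]},
  ],
)

```text
clock: 21.75
tcp_pos: [0.4264, -0.0133, 0.1639]
tool_rot: [0.0, -0.535, 0.845, -0.0]
ft_force: [0.4, 0.8, -0.9]
grip_width: 0.07
```

```bash
python3 -c "
from h import *
f=grab('wrist','w8')
for b in blobs(f,.09,.11,1500):print(*b)
go(428.7,-13.3,66,-25.2)"
```

```text
[148.  19.] 3187 [ 0.4403 -0.1483  0.1005] [ 441.8 -145.3] [27.4 57.5] 66.2 [28. 31. 32.]
[272. 218.] 7444 [ 0.4289 -0.0142  0.1013] [430.2 -11.6] [70.2 47.1] 65.1 [21. 23. 24.]
t 21.8 p [426.5 -13.2 163.9] phi -115.25 tilt [ 0.0002 -0.    ] grip 70.0 F [ 0.2 -0.5 -0.1]
turn -0.0009 offset [-0.9 -2.  97.9] norm 97.9
```

Call:
arm_command(
  increments=[
    {"jaw": 70,"offset": [-0.5,-1,20],"dr": [0,0,0]},
    {"jaw": 70,"offset": [-0.5,-1,20],"dr": [0,0,0]},
    {"jaw": 70,"offset": [0,0,20],"dr": [0,0,0]},
    {"jaw": 70,"offset": [0,0,20],"dr": [0,0,0]},
    {"jaw": 70,"offset": [0,0,17],"dr": [0,0,0]},
    {"jaw": 60,"offset": [0,0,0],"dr": [0,0,0]},
    {"jaw": 50,"offset": [0,0,0],"dr": [0,0,0]},
    {"jaw": 30,"offset": [0,0,0],"dr": [0,0,0]},
    {"jaw": 30,"offset": [0,0,0],"dr": [0,0,0]},
    {"jaw": 30,"offset": [0,0,0],"dr": [0,0,0]},
    {"jaw": 30,"offset": [0,0,0],"dr": [0,0,0]},
    {"jaw": 30,"offset": [0,0,0],"dr": [0,0,0]},
  ],
)

```text
clock: 23.0
tcp_pos: [0.4289, -0.0132, 0.0677]
tool_rot: [0.001, -0.536, 0.845, -0.0]
ft_force: [2.1, 0.2, 2.9]
grip_width: 0.0452
```

Call:
arm_command(
  increments=[
    {"jaw": 30,"offset": [0,0,-5],"dr": [0,0,0]},
    {"jaw": 30,"offset": [0,0,-10],"dr": [0,0,0]},
    {"jaw": 30,"offset": [0,0,-25],"dr": [0,0,0]},
    {"jaw": 30,"offset": [0,0,-30],"dr": [0,0,0]},
    {"jaw": 30,"offset": [0,0,-30],"dr": [0,0,0]},
    {"jaw": 30,"offset": [0,0,-30],"dr": [0,0,0]},
    {"jaw": 30,"offset": [0,0,0],"dr": [0,0,0]},
  ],
)

```text
clock: 23.7
tcp_pos: [0.4298, -0.0132, 0.2006]
tool_rot: [0.004, -0.535, 0.845, -0.001]
ft_force: [1.6, 0.3, -6.4]
grip_width: 0.0452
```

```bash
python3 -c "
from h import *
bay(3,196)"
```

```text
t 23.7 p [429.8 -13.2 200.6] phi -115.24 tilt [0.0081 0.0021] grip 45.2 F [ 1.6  0.3 -6.4]
turn -0.5968 offset [   8.3 -200.3    4.6] norm 200.5
```

Call:
arm_command(
  increments=[
    {"jaw": 30,"offset": [0,0,0],"dr": [0,0,-0.1]},
    {"jaw": 30,"offset": [0,0,0],"dr": [0,0,-0.1]},
    {"jaw": 30,"offset": [0,0,0],"dr": [0,0,-0.1]},
    {"jaw": 30,"offset": [0,0,0],"dr": [0,0,-0.1]},
    {"jaw": 30,"offset": [0,0,0],"dr": [0,0,-0.1]},
    {"jaw": 30,"offset": [0,0,0],"dr": [0,0,-0.097]},
    {"jaw": 30,"offset": [1,-25,0],"dr": [0,0,0]},
    {"jaw": 30,"offset": [1,-25,0],"dr": [0,0,0]},
    {"jaw": 30,"offset": [1,-25,0],"dr": [0,0,0]},
    {"jaw": 30,"offset": [1,-25,0],"dr": [0,0,0]},
    {"jaw": 30,"offset": [1,-25,5],"dr": [0,0,0]},
    {"jaw": 30,"offset": [1,-25,10],"dr": [0,0,0]},
    {"jaw": 30,"offset": [1,-25,20],"dr": [0,0,0]},
    {"jaw": 30,"offset": [1,-25,30],"dr": [0,0,0]},
    {"jaw": 30,"offset": [0,0,30],"dr": [0,0,0]},
    {"jaw": 30,"offset": [0,0,0],"dr": [0,0,0]},
    {"jaw": 30,"offset": [0,0,0],"dr": [0,0,0]},
    {"jaw": 30,"offset": [0,0,0],"dr": [0,0,0]},
  ],
)

```text
clock: 25.5
tcp_pos: [0.6269, 0.0096, 0.1031]
tool_rot: [-0.0, 0.76, -0.65, 0.001]
ft_force: [0.8, 0.3, -6.7]
grip_width: 0.0449
```

```bash
python3 -c "
from h import *
bay(3,75.7)"
```

```text
t 25.5 p [626.9   9.6 103.1] phi -81.04 tilt [ 0.0014 -0.    ] grip 44.9 F [ 0.8  0.3 -6.7]
turn 0.0001 offset [ 0.1 -2.  27.4] norm 27.5
```

```bash
python3 -c "
from h import *
bay(3,75.7)"
```

```text
t 25.5 p [626.9   9.6 103.1] phi -81.04 tilt [ 0.0014 -0.    ] grip 44.9 F [ 0.8  0.3 -6.7]
turn 0.0001 offset [ 0.1 -2.  27.4] norm 27.5
```

The state is unchanged, so I'll lower the battery into bay 3.

Call:
arm_command(
  increments=[
    {"jaw": 30,"offset": [0,-1.8,0],"dr": [0,0,0]},
    {"jaw": 30,"offset": [0,0,6],"dr": [0,0,0]},
    {"jaw": 30,"offset": [0,0,5],"dr": [0,0,0]},
    {"jaw": 30,"offset": [0,0,5],"dr": [0,0,0]},
    {"jaw": 30,"offset": [0,0,4],"dr": [0,0,0]},
    {"jaw": 30,"offset": [0,0,4],"dr": [0,0,0]},
    {"jaw": 30,"offset": [0,0,2],"dr": [0,0,0]},
    {"jaw": 30,"offset": [0,0,0],"dr": [0,0,0]},
  ],
)

```text
clock: 26.3
tcp_pos: [0.6285, 0.0099, 0.0758]
tool_rot: [-0.0, 0.76, -0.65, 0.0]
ft_force: [-0.0, 0.4, -6.2]
grip_width: 0.0455
```

Call:
arm_command(
  increments=[
    {"jaw": 30,"offset": [0,0,1],"dr": [0,0,0]},
    {"jaw": 30,"offset": [0,0,1],"dr": [0,0,0]},
    {"jaw": 30,"offset": [0,0,0],"dr": [0,0,0]},
  ],
)

```text
clock: 26.6
tcp_pos: [0.6287, 0.0099, 0.0757]
tool_rot: [-0.0, 0.76, -0.65, 0.001]
ft_force: [-3.9, 0.6, 4.4]
grip_width: 0.0449
```

It is seated, with contact at z 75.7. I'll release and rise.

Call:
arm_command(
  increments=[
    {"jaw": 50,"offset": [0,0,0],"dr": [0,0,0]},
    {"jaw": 60,"offset": [0,0,0],"dr": [0,0,0]},
    {"jaw": 70,"offset": [0,0,0],"dr": [0,0,0]},
    {"jaw": 70,"offset": [0,0,-10],"dr": [0,0,0]},
    {"jaw": 70,"offset": [0,0,-25],"dr": [0,0,0]},
    {"jaw": 70,"offset": [0,0,-30],"dr": [0,0,0]},
    {"jaw": 70,"offset": [0,0,-22],"dr": [0,0,0]},
    {"jaw": 70,"offset": [0,0,0],"dr": [0,0,0]},
    {"jaw": 70,"offset": [0,0,0],"dr": [0,0,0]},
  ],
)

```text
clock: 27.5
tcp_pos: [0.6286, 0.01, 0.1617]
tool_rot: [-0.001, 0.76, -0.65, 0.0]
ft_force: [-0.4, -1.2, -0.1]
grip_width: 0.0699
```

```bash
python3 -c "
from h import *
go(437.8,-175.5,162,16.8)"
```

```text
t 27.5 p [628.6  10.  161.7] phi -81.07 tilt [0.0016 0.0007] grip 69.9 F [-0.4 -1.2 -0.1]
turn -0.1374 offset [122.4 236.3  -0.3] norm 266.1
```

Call:
arm_command(
  increments=[
    {"jaw": 70,"offset": [0,0,0],"dr": [0,0,-0.07]},
    {"jaw": 70,"offset": [0,0,0],"dr": [0,0,-0.067]},
    {"jaw": 70,"offset": [12.2,23.6,0],"dr": [0,0,0]},
    {"jaw": 70,"offset": [12.2,23.6,0],"dr": [0,0,0]},
    {"jaw": 70,"offset": [12.2,23.6,0],"dr": [0,0,0]},
    {"jaw": 70,"offset": [12.2,23.6,0],"dr": [0,0,0]},
    {"jaw": 70,"offset": [12.2,23.6,0],"dr": [0,0,0]},
    {"jaw": 70,"offset": [12.2,23.6,0],"dr": [0,0,0]},
    {"jaw": 70,"offset": [12.2,23.6,0],"dr": [0,0,0]},
    {"jaw": 70,"offset": [12.2,23.6,0],"dr": [0,0,0]},
    {"jaw": 70,"offset": [12.2,23.6,0],"dr": [0,0,0]},
    {"jaw": 70,"offset": [12.2,23.6,0],"dr": [0,0,0]},
    {"jaw": 70,"offset": [0,0,0],"dr": [0,0,0]},
    {"jaw": 70,"offset": [0,0,0],"dr": [0,0,0]},
    {"jaw": 70,"offset": [0,0,0],"dr": [0,0,0]},
  ],
)

```text
clock: 29.0
tcp_pos: [0.4381, -0.1748, 0.1605]
tool_rot: [0.0, 0.803, -0.596, -0.0]
ft_force: [0.7, -0.1, -0.5]
grip_width: 0.0704
```

```bash
python3 -c "
from h import *
f=grab('wrist','w9')
for b in blobs(f,.09,.11,1500):print(*b)
go(437.8,-175.5,66,16.8)"
```

```text
[457.  15.] 2942 [ 0.3795 -0.3154  0.1006] [ 376.5 -315.3] [48.8 18.4] 14.7 [22. 25. 26.]
[275. 217.] 7721 [ 0.4404 -0.1768  0.1013] [ 439.5 -174.1] [47.1 70.4] 17.0 [20. 22. 22.]
t 29.05 p [ 438.2 -174.7  160.5] phi -73.17 tilt [-0.0005  0.    ] grip 70.1 F [-0.5  0.3 -0.8]
turn 0.0005 offset [ 0.7  0.7 94.5] norm 94.5
```

Call:
arm_command(
  increments=[
    {"jaw": 70,"offset": [0,0,20],"dr": [0,0,0]},
    {"jaw": 70,"offset": [0,0,20],"dr": [0,0,0]},
    {"jaw": 70,"offset": [0,0,20],"dr": [0,0,0]},
    {"jaw": 70,"offset": [0,0,20],"dr": [0,0,0]},
    {"jaw": 70,"offset": [0,0,14],"dr": [0,0,0]},
    {"jaw": 60,"offset": [0,0,0],"dr": [0,0,0]},
    {"jaw": 50,"offset": [0,0,0],"dr": [0,0,0]},
    {"jaw": 30,"offset": [0,0,0],"dr": [0,0,0]},
    {"jaw": 30,"offset": [0,0,0],"dr": [0,0,0]},
    {"jaw": 30,"offset": [0,0,0],"dr": [0,0,0]},
    {"jaw": 30,"offset": [0,0,0],"dr": [0,0,0]},
    {"jaw": 30,"offset": [0,0,0],"dr": [0,0,0]},
  ],
)

```text
clock: 30.25
tcp_pos: [0.4387, -0.1751, 0.0678]
tool_rot: [-0.001, 0.803, -0.596, 0.001]
ft_force: [-0.4, 1.2, 4.0]
grip_width: 0.0449
```

Call:
arm_command(
  increments=[
    {"jaw": 30,"offset": [0,0,-5],"dr": [0,0,0]},
    {"jaw": 30,"offset": [0,0,-10],"dr": [0,0,0]},
    {"jaw": 30,"offset": [0,0,-25],"dr": [0,0,0]},
    {"jaw": 30,"offset": [0,0,-30],"dr": [0,0,0]},
    {"jaw": 30,"offset": [0,0,-30],"dr": [0,0,0]},
    {"jaw": 30,"offset": [0,0,-30],"dr": [0,0,0]},
    {"jaw": 30,"offset": [0,0,0],"dr": [0,0,0]},
  ],
)

```text
clock: 30.95
tcp_pos: [0.4399, -0.1756, 0.2009]
tool_rot: [-0.002, 0.803, -0.596, 0.004]
ft_force: [1.8, 0.8, -4.8]
grip_width: 0.0451
```

```bash
python3 -c "
from h import *
bay(2,196)"
```

```text
t 30.95 p [ 439.9 -175.6  200.9] phi -73.19 tilt [ 0.0087 -0.0014] grip 45.1 F [ 1.8  0.8 -4.8]
turn 0.1372 offset [ -76.8 -215.5    4.9] norm 228.9
```

Call:
arm_command(
  increments=[
    {"jaw": 30,"offset": [0,0,0],"dr": [0,0,0.07]},
    {"jaw": 30,"offset": [0,0,0],"dr": [0,0,0.067]},
    {"jaw": 30,"offset": [-8.6,-24,0],"dr": [0,0,0]},
    {"jaw": 30,"offset": [-8.6,-24,0],"dr": [0,0,0]},
    {"jaw": 30,"offset": [-8.6,-24,0],"dr": [0,0,0]},
    {"jaw": 30,"offset": [-8.6,-24,0],"dr": [0,0,0]},
    {"jaw": 30,"offset": [-8.5,-24,0],"dr": [0,0,0]},
    {"jaw": 30,"offset": [-8.5,-24,5],"dr": [0,0,0]},
    {"jaw": 30,"offset": [-8.5,-24,10],"dr": [0,0,0]},
    {"jaw": 30,"offset": [-8.5,-24,20],"dr": [0,0,0]},
    {"jaw": 30,"offset": [-8.5,-24,30],"dr": [0,0,0]},
    {"jaw": 30,"offset": [0,0,30],"dr": [0,0,0]},
    {"jaw": 30,"offset": [0,0,0],"dr": [0,0,0]},
    {"jaw": 30,"offset": [0,0,0],"dr": [0,0,0]},
    {"jaw": 30,"offset": [0,0,0],"dr": [0,0,0]},
    {"jaw": 30,"offset": [0,0,0],"dr": [0,0,0]},
  ],
)

```text
clock: 32.55
tcp_pos: [0.6398, -0.0658, 0.1039]
tool_rot: [-0.001, 0.76, -0.65, 0.001]
ft_force: [0.1, -0.2, -5.6]
grip_width: 0.045
```

```bash
python3 -c "
from h import *
bay(2,75.7)"
```

```text
t 32.55 p [639.8 -65.8 103.9] phi -81.08 tilt [0.0031 0.0003] grip 45.0 F [ 0.1 -0.2 -5.6]
turn -0.0005 offset [ 0.6 -1.  28.2] norm 28.2
```

Call:
arm_command(
  increments=[
    {"jaw": 30,"offset": [0.4,-1,0],"dr": [0,0,0]},
    {"jaw": 30,"offset": [0,0,6],"dr": [0,0,0]},
    {"jaw": 30,"offset": [0,0,6],"dr": [0,0,0]},
    {"jaw": 30,"offset": [0,0,5],"dr": [0,0,0]},
    {"jaw": 30,"offset": [0,0,4],"dr": [0,0,0]},
    {"jaw": 30,"offset": [0,0,4],"dr": [0,0,0]},
    {"jaw": 30,"offset": [0,0,2],"dr": [0,0,0]},
    {"jaw": 30,"offset": [0,0,0],"dr": [0,0,0]},
  ],
)

```text
clock: 33.35
tcp_pos: [0.6403, -0.0658, 0.0758]
tool_rot: [0.0, 0.76, -0.65, 0.0]
ft_force: [-2.9, 0.7, 0.4]
grip_width: 0.0452
```

Call:
arm_command(
  increments=[
    {"jaw": 30,"offset": [0,0,1],"dr": [0,0,0]},
    {"jaw": 30,"offset": [0,0,1],"dr": [0,0,0]},
    {"jaw": 30,"offset": [0,0,0],"dr": [0,0,0]},
  ],
)

```text
clock: 33.65
tcp_pos: [0.6403, -0.0659, 0.0758]
tool_rot: [-0.0, 0.76, -0.65, 0.001]
ft_force: [-5.2, 1.6, 9.2]
grip_width: 0.0455
```

Call:
arm_command(
  increments=[
    {"jaw": 50,"offset": [0,0,0],"dr": [0,0,0]},
    {"jaw": 60,"offset": [0,0,0],"dr": [0,0,0]},
    {"jaw": 70,"offset": [0,0,0],"dr": [0,0,0]},
    {"jaw": 70,"offset": [0,0,-10],"dr": [0,0,0]},
    {"jaw": 70,"offset": [0,0,-25],"dr": [0,0,0]},
    {"jaw": 70,"offset": [0,0,-30],"dr": [0,0,0]},
    {"jaw": 70,"offset": [0,0,-22],"dr": [0,0,0]},
    {"jaw": 70,"offset": [0,0,0],"dr": [0,0,0]},
    {"jaw": 70,"offset": [0,0,0],"dr": [0,0,0]},
  ],
)

```text
clock: 34.55
tcp_pos: [0.6404, -0.0657, 0.1606]
tool_rot: [-0.001, 0.76, -0.65, 0.0]
ft_force: [-0.2, 0.3, -0.6]
grip_width: 0.0701
```

```bash
python3 -c "
from h import *
go(386,-343.8,162,24.2)
f=grab('side','s10')"
```

```text
t 34.55 p [640.4 -65.7 160.6] phi -81.07 tilt [0.0015 0.0006] grip 70.1 F [-0.2  0.3 -0.6]
turn -0.2666 offset [149.4 346.1  -1.4] norm 376.9
```

View pics/s10.png

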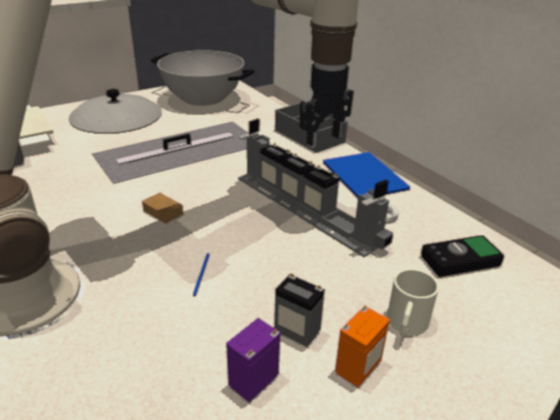

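Three batteries stand in bays 4, 3 and 2. The last one is at (300,308).

Call:
arm_command(
  increments=[
    {"jaw": 70,"offset": [0,0,0],"dr": [0,0,-0.133]},
    {"jaw": 70,"offset": [0,0,0],"dr": [0,0,-0.133]},
    {"jaw": 70,"offset": [10.7,24.7,0],"dr": [0,0,0]},
    {"jaw": 70,"offset": [10.7,24.7,0],"dr": [0,0,0]},
    {"jaw": 70,"offset": [10.7,24.7,0],"dr": [0,0,0]},
    {"jaw": 70,"offset": [10.7,24.7,0],"dr": [0,0,0]},
    {"jaw": 70,"offset": [10.7,24.7,0],"dr": [0,0,0]},
    {"jaw": 70,"offset": [10.7,24.7,0],"dr": [0,0,0]},
    {"jaw": 70,"offset": [10.7,24.7,0],"dr": [0,0,0]},
    {"jaw": 70,"offset": [10.7,24.7,0],"dr": [0,0,0]},
    {"jaw": 70,"offset": [10.7,24.7,0],"dr": [0,0,0]},
    {"jaw": 70,"offset": [10.7,24.7,0],"dr": [0,0,0]},
    {"jaw": 70,"offset": [10.7,24.7,0],"dr": [0,0,0]},
    {"jaw": 70,"offset": [10.7,24.7,0],"dr": [0,0,0]},
    {"jaw": 70,"offset": [10.7,24.7,0],"dr": [0,0,0]},
    {"jaw": 70,"offset": [10.5,25,0],"dr": [0,0,0]},
    {"jaw": 70,"offset": [0,0,0],"dr": [0,0,0]},
    {"jaw": 70,"offset": [0,0,0],"dr": [0,0,0]},
    {"jaw": 70,"offset": [0,0,0],"dr": [0,0,0]},
  ],
)

```text
clock: 36.5
tcp_pos: [0.3859, -0.3436, 0.1593]
tool_rot: [0.0, 0.84, -0.543, -0.001]
ft_force: [-0.5, -0.3, -0.0]
grip_width: 0.0702
```

```bash
python3 -c "
from h import *
f=grab('wrist','w11')
for b in blobs(f,.09,.11,1500):print(*b)
go(386,-343.8,66,24.2)"
```

```text
[297.  28.] 7416 [ 0.422  -0.4493  0.1013] [ 424.2 -450.6] [70.1 31.9] 17.0 [ 11.  77. 144.]
[275. 217.] 7803 [ 0.3886 -0.3452  0.1013] [ 387.4 -342.5] [47.1 70.3] 24.2 [22. 25. 25.]
[472. 222.] 8214 [ 0.2726 -0.3938  0.1009] [ 269.3 -392.7] [71.4 47.5] 16.2 [86. 33. 75.]
t 36.55 p [ 386.1 -343.5  159.5] phi -65.77 tilt [-0.0007  0.0004] grip 70.2 F [-0.8  0.5  1. ]
turn 0.0006 offset [ 0.2  0.2 93.5] norm 93.5
```

View pics/w11.png

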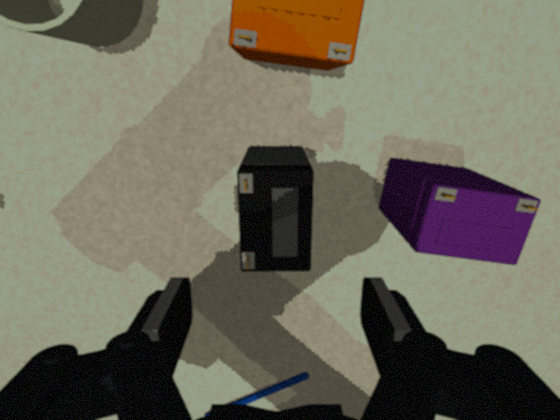

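The last battery is centred at (275,210), and the orange and purple ones are clear of the fingers.

Call:
arm_command(
  increments=[
    {"jaw": 70,"offset": [0,0,20],"dr": [0,0,0]},
    {"jaw": 70,"offset": [0,0,20],"dr": [0,0,0]},
    {"jaw": 70,"offset": [0,0,20],"dr": [0,0,0]},
    {"jaw": 70,"offset": [0,0,20],"dr": [0,0,0]},
    {"jaw": 70,"offset": [0,0,13],"dr": [0,0,0]},
    {"jaw": 60,"offset": [0,0,0],"dr": [0,0,0]},
    {"jaw": 50,"offset": [0,0,0],"dr": [0,0,0]},
    {"jaw": 30,"offset": [0,0,0],"dr": [0,0,0]},
    {"jaw": 30,"offset": [0,0,0],"dr": [0,0,0]},
    {"jaw": 30,"offset": [0,0,0],"dr": [0,0,0]},
    {"jaw": 30,"offset": [0,0,0],"dr": [0,0,0]},
    {"jaw": 30,"offset": [0,0,0],"dr": [0,0,0]},
  ],
)

```text
clock: 37.75
tcp_pos: [0.3867, -0.3444, 0.0679]
tool_rot: [-0.0, 0.84, -0.543, 0.001]
ft_force: [1.6, 2.3, 6.3]
grip_width: 0.0449
```

Call:
arm_command(
  increments=[
    {"jaw": 30,"offset": [0,0,-5],"dr": [0,0,0]},
    {"jaw": 30,"offset": [0,0,-10],"dr": [0,0,0]},
    {"jaw": 30,"offset": [0,0,-25],"dr": [0,0,0]},
    {"jaw": 30,"offset": [0,0,-30],"dr": [0,0,0]},
    {"jaw": 30,"offset": [0,0,-30],"dr": [0,0,0]},
    {"jaw": 30,"offset": [0,0,-30],"dr": [0,0,0]},
    {"jaw": 30,"offset": [0,0,0],"dr": [0,0,0]},
  ],
)

```text
clock: 38.45
tcp_pos: [0.3875, -0.3454, 0.2008]
tool_rot: [-0.0, 0.84, -0.543, 0.004]
ft_force: [1.5, -0.2, -5.0]
grip_width: 0.045
```

```bash
python3 -c "
from h import *
bay(1,196)"
```

```text
t 38.45 p [ 387.5 -345.4  200.8] phi -65.81 tilt [ 0.0073 -0.0045] grip 45.0 F [ 1.5 -0.2 -5. ]
turn 0.2659 offset [-159.4 -293.7    4.8] norm 334.2
```

Call:
arm_command(
  increments=[
    {"jaw": 30,"offset": [0,0,0],"dr": [0,0,0.09]},
    {"jaw": 30,"offset": [0,0,0],"dr": [0,0,0.09]},
    {"jaw": 30,"offset": [0,0,0],"dr": [0,0,0.086]},
    {"jaw": 30,"offset": [-12.3,-22.7,0],"dr": [0,0,0]},
    {"jaw": 30,"offset": [-12.3,-22.7,0],"dr": [0,0,0]},
    {"jaw": 30,"offset": [-12.3,-22.7,0],"dr": [0,0,0]},
    {"jaw": 30,"offset": [-12.3,-22.7,0],"dr": [0,0,0]},
    {"jaw": 30,"offset": [-12.3,-22.7,0],"dr": [0,0,0]},
    {"jaw": 30,"offset": [-12.3,-22.7,0],"dr": [0,0,0]},
    {"jaw": 30,"offset": [-12.3,-22.7,0],"dr": [0,0,0]},
    {"jaw": 30,"offset": [-12.3,-22.7,0],"dr": [0,0,0]},
    {"jaw": 30,"offset": [-12.3,-22.7,0],"dr": [0,0,0]},
    {"jaw": 30,"offset": [-12.3,-22.7,0],"dr": [0,0,0]},
    {"jaw": 30,"offset": [-12.3,-22.7,0],"dr": [0,0,0]},
    {"jaw": 30,"offset": [-12.3,-22.7,0],"dr": [0,0,0]},
    {"jaw": 30,"offset": [-12,-22.7,0],"dr": [0,0,0]},
    {"jaw": 30,"offset": [0,0,10],"dr": [0,0,0]},
    {"jaw": 30,"offset": [0,0,0],"dr": [0,0,0]},
    {"jaw": 30,"offset": [0,0,0],"dr": [0,0,0]},
  ],
)

```text
clock: 40.35
tcp_pos: [0.6506, -0.1408, 0.1843]
tool_rot: [0.002, 0.76, -0.65, -0.002]
ft_force: [-0.4, 0.1, -5.3]
grip_width: 0.0451
```

```bash
python3 -c "
from h import *
bay(1,75.8)
f=grab('wrist','w12')
bay(1,75.8)"
```

```text
t 40.35 p [ 650.6 -140.8  184.3] phi -81.1 tilt [-0.0055  0.0003] grip 45.1 F [-0.4  0.1 -5.3]
turn -0.0008 offset [  1.9  -2.  108.5] norm 108.6
t 40.4 p [ 651.3 -141.   185.5] phi -81.11 tilt [-0.0031  0.0001] grip 45.0 F [ 0.2  0.1 -6.7]
turn -0.001 offset [  1.5  -1.4 109.7] norm 109.7
```

View pics/w12.png

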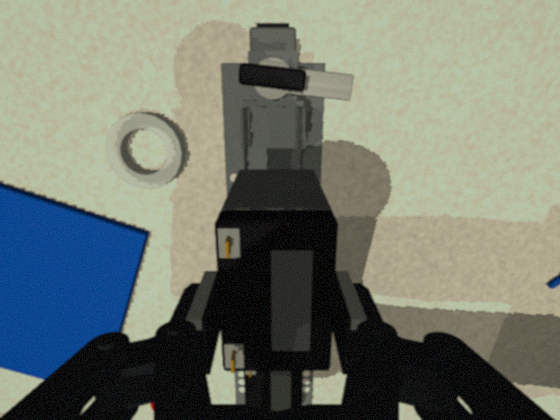

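Call:
arm_command(
  increments=[
    {"jaw": 30,"offset": [1,-1,20],"dr": [0,0,0]},
    {"jaw": 30,"offset": [0,0,20],"dr": [0,0,0]},
    {"jaw": 30,"offset": [0,0,20],"dr": [0,0,0]},
    {"jaw": 30,"offset": [0,0,15],"dr": [0,0,0]},
    {"jaw": 30,"offset": [0,0,6],"dr": [0,0,0]},
    {"jaw": 30,"offset": [0,0,0],"dr": [0,0,0]},
    {"jaw": 30,"offset": [0,0,0],"dr": [0,0,0]},
    {"jaw": 30,"offset": [0,0,0],"dr": [0,0,0]},
  ],
)

```text
clock: 41.2
tcp_pos: [0.6545, -0.1416, 0.1075]
tool_rot: [-0.001, 0.76, -0.65, 0.001]
ft_force: [-0.3, -0.1, -5.9]
grip_width: 0.0454
```

```bash
python3 -c "
from h import *
bay(1,75.8)"
```

```text
t 41.2 p [ 654.5 -141.6  107.5] phi -81.06 tilt [ 0.0029 -0.0003] grip 45.4 F [-0.3 -0.1 -5.9]
turn -0.0002 offset [ 0.5  1.7 31.7] norm 31.8
```

Call:
arm_command(
  increments=[
    {"jaw": 30,"offset": [0.5,1,3],"dr": [0,0,0]},
    {"jaw": 30,"offset": [0,0,6],"dr": [0,0,0]},
    {"jaw": 30,"offset": [0,0,6],"dr": [0,0,0]},
    {"jaw": 30,"offset": [0,0,5],"dr": [0,0,0]},
    {"jaw": 30,"offset": [0,0,4],"dr": [0,0,0]},
    {"jaw": 30,"offset": [0,0,4],"dr": [0,0,0]},
    {"jaw": 30,"offset": [0,0,2],"dr": [0,0,0]},
    {"jaw": 30,"offset": [0,0,0],"dr": [0,0,0]},
  ],
)

```text
clock: 42.0
tcp_pos: [0.6529, -0.142, 0.076]
tool_rot: [-0.0, 0.76, -0.65, 0.0]
ft_force: [0.7, 0.6, -5.7]
grip_width: 0.0451
```

Call:
arm_command(
  increments=[
    {"jaw": 30,"offset": [0,0,1],"dr": [0,0,0]},
    {"jaw": 30,"offset": [0,0,1],"dr": [0,0,0]},
    {"jaw": 30,"offset": [0,0,0],"dr": [0,0,0]},
  ],
)

```text
clock: 42.3
tcp_pos: [0.653, -0.142, 0.0759]
tool_rot: [-0.0, 0.76, -0.65, 0.001]
ft_force: [-4.0, 1.8, 5.2]
grip_width: 0.045
```

Call:
arm_command(
  increments=[
    {"jaw": 50,"offset": [0,0,0],"dr": [0,0,0]},
    {"jaw": 60,"offset": [0,0,0],"dr": [0,0,0]},
    {"jaw": 70,"offset": [0,0,0],"dr": [0,0,0]},
    {"jaw": 70,"offset": [0,0,-10],"dr": [0,0,0]},
    {"jaw": 70,"offset": [0,0,-25],"dr": [0,0,0]},
    {"jaw": 70,"offset": [0,0,-30],"dr": [0,0,0]},
    {"jaw": 70,"offset": [0,0,-30],"dr": [0,0,0]},
    {"jaw": 70,"offset": [0,0,-30],"dr": [0,0,0]},
    {"jaw": 70,"offset": [-20,0,-20],"dr": [0,0,0]},
    {"jaw": 70,"offset": [-40,0,0],"dr": [0,0,0]},
    {"jaw": 70,"offset": [-40,0,0],"dr": [0,0,0]},
    {"jaw": 70,"offset": [0,0,0],"dr": [0,0,0]},
  ],
)

```text
clock: 43.5
tcp_pos: [0.6371, -0.0395, 0.2204]
tool_rot: [-0.001, 0.762, -0.648, 0.001]
ft_force: [-0.5, 0.6, 0.4]
grip_width: 0.0698
```

```bash
python3 -c "
from h import *
grab('wrist','w13');grab('top','t13');grab('side','s13')
f=load('w13');P=cloud(f);q=totray(P);z=P[...,2]*1000
for k in (1,2,3,4):
    y0=(k-2.5)*77
    m=(abs(q[...,1]-y0)<37.5)&(abs(q[...,0])<35)&(z>95)&(z<118)
    if m.sum()>50:
        r=cv2.minAreaRect(q[m].astype(np.float32)); print(k,m.sum(),np.percentile(q[...,0][m],[.5,99.5]).round(1),np.percentile(q[...,1][m],[.5,99.5]).round(1),z[m].mean().round(1),np.round(r[0],1),np.round(r[1],1),r[2])
f=load('t13')
for b in blobs(f,.1,.12,20,(.55,.72,-.25,.2)):print(*b)
for b in blobs(f,.005,.06,20,(.25,.75,.3,.55)):print(*b)
f=load('s13')
for b in blobs(f,.1,.12,20,(.55,.72,-.25,.2)):print(*b)
for b in blobs(f,.005,.06,20,(.25,.75,.3,.55)):print(*b)
"
```

```text
1 7349 [-21.7  24.7] [-146.5  -79. ] 109.5 [   1.5 -112.9] [47.1 67.9] 0.12482896447181702
2 5808 [-22.3  24.1] [-72.2  -3.4] 109.4 [  0.9 -37.2] [47.1 70.2] 0.04355937987565994
3 4742 [-21.8  24.5] [ 5.4 74.7] 109.1 [ 1.3 40.2] [47.1 70.4] 0.23427385091781616
4 3864 [-21.6  24.6] [ 80.9 150.2] 109.1 [  1.5 115.8] [70.8 47. ] 89.81871795654297
[295. 136.] 150 [ 0.6597 -0.1997  0.1124] [ 660.8 -202.8] [37.1 33.8] 8.6 [65. 69. 69.]
[274. 142.] 431 [ 0.6504 -0.1421  0.1086] [ 651.7 -142.4] [48.5 70.3] 10.7 [36. 38. 40.]
[248. 150.] 402 [ 0.6363 -0.0695  0.1084] [638.8 -66.9] [48.1 69.6] 9.2 [28. 29. 31.]
[220. 157.] 447 [0.6261 0.0095 0.1085] [627.1   9.6] [48.3 70.1] 8.1 [31. 33. 35.]
[192. 164.] 450 [0.6146 0.0845 0.1086] [615.9  84.7] [49.2 70.1] 7.5 [32. 34. 36.]
[171. 169.] 172 [0.6065 0.1417 0.112 ] [607.  143.7] [39.1 34.7] 5.7 [63. 67. 68.]
[ 84. 233.] 1141 [0.4838 0.4189 0.0135] [494.5 425.9] [ 39.8 359.8] 89.6 [113. 116. 123.]
[316. 173.] 2077 [ 0.6329 -0.0477  0.1084] [633.6 -30.9] [ 53.3 429.1] 8.9 [48. 50. 51.]
[174. 145.] 724 [0.4848 0.418  0.0145] [493.  418.8] [356.8  35.1] 0.1 [125. 126. 135.]
```

View pics/w13.png

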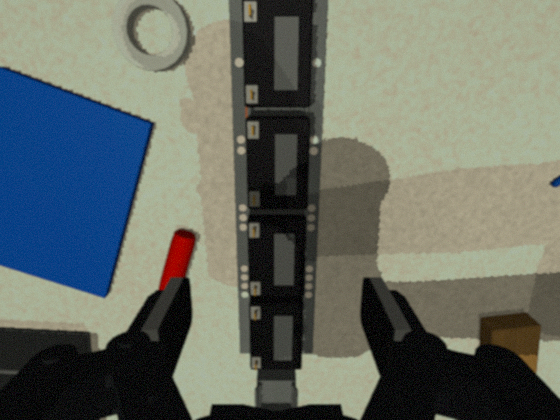

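View pics/s13.png

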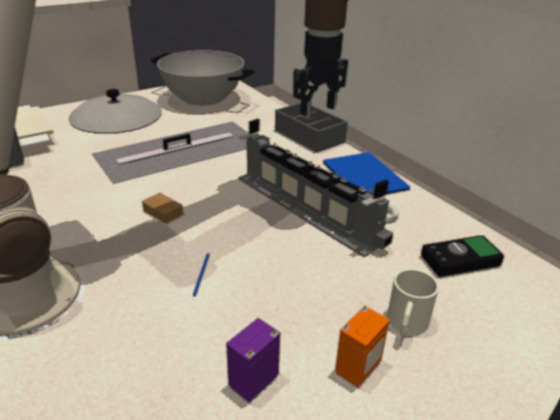

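View pics/t13.png

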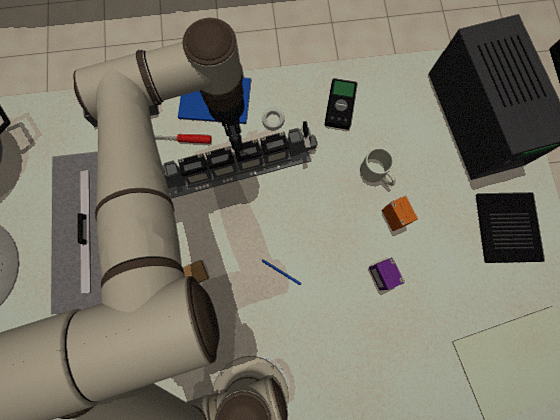

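The wrist view shows all four batteries seated with their tops at 109 mm and the tabs to the back. The bar is still on the mat at (84,233) in the top view. I'll fetch it.

Call:
arm_command(
  increments=[
    {"jaw": 60,"offset": [0,0,0],"dr": [0,0,-0.1414]},
    {"jaw": 60,"offset": [0,0,0],"dr": [0,0,-0.1414]},
    {"jaw": 60,"offset": [0,0,0],"dr": [0,0,-0.1414]},
    {"jaw": 60,"offset": [0,0,0],"dr": [0,0,-0.1414]},
    {"jaw": 60,"offset": [0,0,0],"dr": [0,0,-0.1414]},
    {"jaw": 60,"offset": [0,0,0],"dr": [0,0,-0.1414]},
    {"jaw": 60,"offset": [0,0,0],"dr": [0,0,-0.1414]},
    {"jaw": 60,"offset": [0,0,0],"dr": [0,0,-0.1414]},
    {"jaw": 60,"offset": [0,0,0],"dr": [0,0,-0.1414]},
    {"jaw": 60,"offset": [0,0,0],"dr": [0,0,-0.1414]},
  ],
)

```text
clock: 44.65
tcp_pos: [0.6374, -0.0448, 0.2189]
tool_rot: [0.0, 1.0, 0.002, 0.0]
ft_force: [0.4, -0.8, -0.9]
grip_width: 0.0601
```

```bash
python3 -c "
from h import *
go(494,421.5,120,90)"
```

```text
t 44.65 p [637.4 -44.8 218.9] phi 0.17 tilt [ 0.     -0.0003] grip 60.1 F [ 0.4 -0.8 -0.9]
turn 0.003 offset [-143.4 -466.3   98.9] norm 497.8
```

Call:
arm_command(
  increments=[
    {"jaw": 60,"offset": [-8,-26,0],"dr": [0,0,0.003]},
    {"jaw": 60,"offset": [-8,-26,0],"dr": [0,0,0]},
    {"jaw": 60,"offset": [-8,-26,0],"dr": [0,0,0]},
    {"jaw": 60,"offset": [-8,-26,0],"dr": [0,0,0]},
    {"jaw": 60,"offset": [-8,-26,0],"dr": [0,0,0]},
    {"jaw": 60,"offset": [-8,-26,0],"dr": [0,0,0]},
    {"jaw": 60,"offset": [-8,-26,0],"dr": [0,0,0]},
    {"jaw": 60,"offset": [-8,-26,0],"dr": [0,0,0]},
    {"jaw": 60,"offset": [-8,-26,0],"dr": [0,0,0]},
    {"jaw": 60,"offset": [-8,-26,0],"dr": [0,0,0]},
    {"jaw": 60,"offset": [-8,-26,8],"dr": [0,0,0]},
    {"jaw": 60,"offset": [-8,-26,18],"dr": [0,0,0]},
    {"jaw": 60,"offset": [-8,-26,18],"dr": [0,0,0]},
    {"jaw": 60,"offset": [-8,-26,18],"dr": [0,0,0]},
    {"jaw": 60,"offset": [-8,-26,18],"dr": [0,0,0]},
    {"jaw": 60,"offset": [-8,-26,0],"dr": [0,0,0]},
    {"jaw": 60,"offset": [-8,-26,0],"dr": [0,0,0]},
    {"jaw": 60,"offset": [-7,-24,0],"dr": [0,0,0]},
    {"jaw": 60,"offset": [0,0,0],"dr": [0,0,0]},
    {"jaw": 60,"offset": [0,0,0],"dr": [0,0,0]},
  ],
)

```text
clock: 46.65
tcp_pos: [0.4965, 0.4228, 0.1386]
tool_rot: [0.0, 1.0, -0.002, -0.0]
ft_force: [-0.1, -0.4, 0.3]
grip_width: 0.0601
```

```bash
python3 -c "
from h import *
f=grab('wrist','w14')
for b in blobs(f,.033,.052,200,(.3,.75,.3,.55)):print(*b)
f=grab('side','s14')
for b in blobs(f,.033,.052,20,(.3,.75,.3,.55)):print(*b)
go(494,421.5,18.3,90)"
```

```text
[277. 204.] 1729 [0.4969 0.4233 0.0411] [494.4 423.5] [84.1 11.5] 0.1 [17. 18. 18.]
[176. 137.] 102 [0.491  0.4175 0.0384] [492.8 419.7] [21.6 83.7] 89.3 [33. 33. 35.]
t 46.75 p [496.6 422.1 138.8] phi -0.31 tilt [-0.0002 -0.0005] grip 59.4 F [-0.6  0.4  1. ]
turn -0.0054 offset [ -2.6   0.6 120.5] norm 120.5
```

View pics/w14.png

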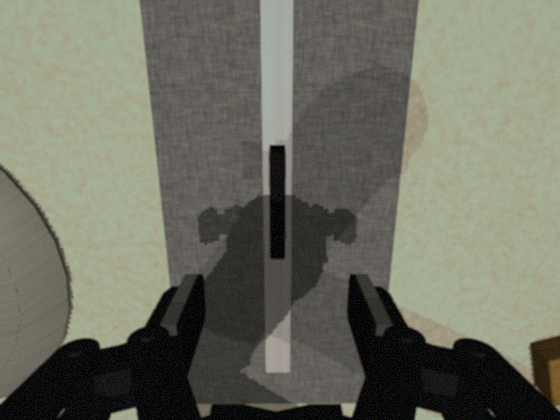

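The handle is at (277,204) and has not been disturbed. I'll descend and grip.

Call:
arm_command(
  increments=[
    {"jaw": 50,"offset": [-1.3,0.3,25],"dr": [0,0,-0.005]},
    {"jaw": 45,"offset": [-1.3,0.2,25],"dr": [0,0,0]},
    {"jaw": 45,"offset": [0,0,25],"dr": [0,0,0]},
    {"jaw": 45,"offset": [0,0,22],"dr": [0,0,0]},
    {"jaw": 45,"offset": [0,0,14],"dr": [0,0,0]},
    {"jaw": 45,"offset": [0,0,7],"dr": [0,0,0]},
    {"jaw": 45,"offset": [0,0,0],"dr": [0,0,0]},
  ],
)

```text
clock: 47.45
tcp_pos: [0.4934, 0.4221, 0.0204]
tool_rot: [0.001, 1.0, 0.0, -0.0]
ft_force: [-0.3, -0.6, 0.2]
grip_width: 0.0449
```

```bash
python3 -c "
from h import *
go(494,421.5,18.3,90)"
```

```text
t 47.45 p [493.4 422.1  20.4] phi 0.03 tilt [-0.0006 -0.001 ] grip 44.9 F [-0.3 -0.6  0.2]
turn 0.0005 offset [0.6 0.6 2.1] norm 2.2
```

Call:
arm_command(
  increments=[
    {"jaw": 30,"offset": [0,0,1],"dr": [0,0,0]},
    {"jaw": 0,"offset": [0,0,0],"dr": [0,0,0]},
    {"jaw": 0,"offset": [0,0,0],"dr": [0,0,0]},
    {"jaw": 0,"offset": [0,0,0],"dr": [0,0,0]},
    {"jaw": 0,"offset": [0,0,0],"dr": [0,0,0]},
    {"jaw": 0,"offset": [0,0,0],"dr": [0,0,0]},
    {"jaw": 0,"offset": [0,0,0],"dr": [0,0,0]},
  ],
)

```text
clock: 48.15
tcp_pos: [0.4933, 0.4228, 0.02]
tool_rot: [-0.0, 1.0, 0.001, 0.0]
ft_force: [0.3, 0.5, -0.1]
grip_width: -0.0002
```

Call:
arm_command(
  increments=[
    {"jaw": 0,"offset": [0,0,-5],"dr": [0,0,0]},
    {"jaw": 0,"offset": [0,0,-15],"dr": [0,0,0]},
    {"jaw": 0,"offset": [0,0,-30],"dr": [0,0,0]},
    {"jaw": 0,"offset": [0,0,-40],"dr": [0,0,0]},
    {"jaw": 0,"offset": [0,0,-40],"dr": [0,0,0]},
    {"jaw": 0,"offset": [0,0,-40],"dr": [0,0,0]},
    {"jaw": 0,"offset": [0,0,-40],"dr": [0,0,0]},
    {"jaw": 0,"offset": [0,0,0],"dr": [0,0,0]},
    {"jaw": 0,"offset": [0,0,0],"dr": [0,0,0]},
  ],
)

```text
clock: 49.05
tcp_pos: [0.4934, 0.4232, 0.2326]
tool_rot: [-0.002, 1.0, 0.001, 0.001]
ft_force: [0.4, -0.5, -0.9]
grip_width: 0.0001
```

```bash
python3 -c "
from h import *
go(T0[0],T0[1],230,8.95)"
```

```text
t 49.05 p [493.4 423.2 232.6] phi 0.06 tilt [0.0023 0.0037] grip 0.1 F [ 0.4 -0.5 -0.9]
turn 1.4157 offset [467.9 -69.5   2.6] norm 473.0
```

The grip closed on nothing, so the bar was probably knocked. I'll look.

```bash
python3 -c "
from h import *
f=grab('wrist','w15')
for b in blobs(f,.033,.052,100,(.2,.8,.2,.6)):print(*b)
f=grab('side','s15')
for b in blobs(f,.033,.052,20,(.2,.8,.2,.6)):print(*b)
f=grab('top','t15')
for b in blobs(f,.033,.052,20,(.2,.8,.2,.6)):print(*b)
"
```

```text
[278. 174.] 1013 [0.4962 0.4234 0.0412] [494.6 423.2] [11.4 83.5] 89.8 [21. 22. 23.]
[176. 137.] 110 [0.4909 0.4172 0.0381] [492.3 419.8] [83.5 18.8] 3.1 [32. 32. 34.]
[ 80. 227.] 146 [0.4922 0.4188 0.0401] [492.5 419.5] [82.9 13.7] 0.2 [ 9.  9. 10.]
```

View pics/w15.png

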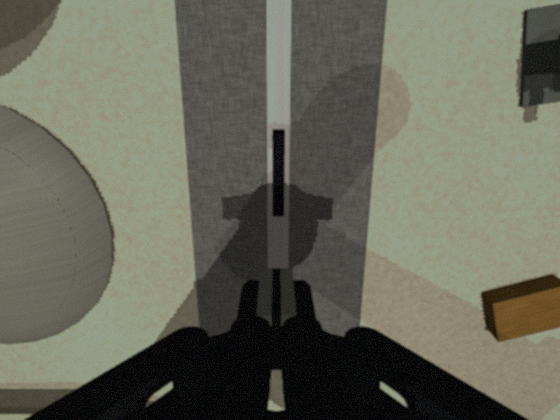

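View pics/s15.png

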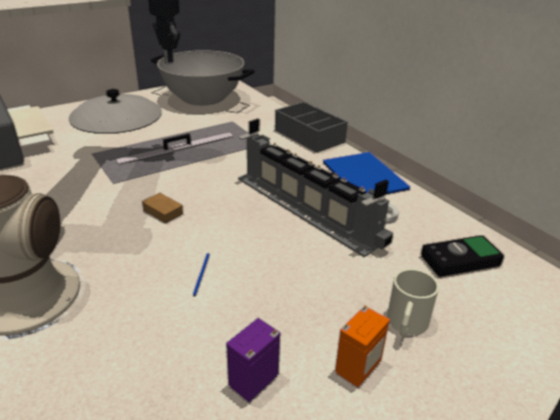

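```bash
python3 - <<'E'
from h import *
f=load('s15');P=cloud(f)
m=(np.abs(P[...,0]-.493)<.04)&(np.abs(P[...,1]-.423)<.06)&(P[...,2]>.1)
print('s15 fingertip min z',np.percentile(P[m][:,2],[0,1,3,10]).round(4), m.sum())
f=load('s2');P=cloud(f)
m=(np.abs(P[...,0]-.633)<.2)&(np.abs(P[...,1]+.03)<.2)&(P[...,2]>.19)&(P[...,2]<.3)
p=P[m];b=f['img'][m].min(-1)
print('bright bar z',np.percentile(p[b>90][:,2],[5,50,95]).round(4),(b>90).sum())
cv2.imwrite('pics/s2c.png',cv2.resize(f['img'][40:170,240:400],None,fx=5,fy=4.6))
cv2.imwrite('pics/s15c.png',cv2.resize(load('s15')['img'][0:170,90:260],None,fx=4,fy=3.5))
E
```

```text
s15 fingertip min z [0.2505 0.2558 0.2649 0.2876] 1255
bright bar z [0.2038 0.2096 0.2112] 895
```

View pics/s2c.png

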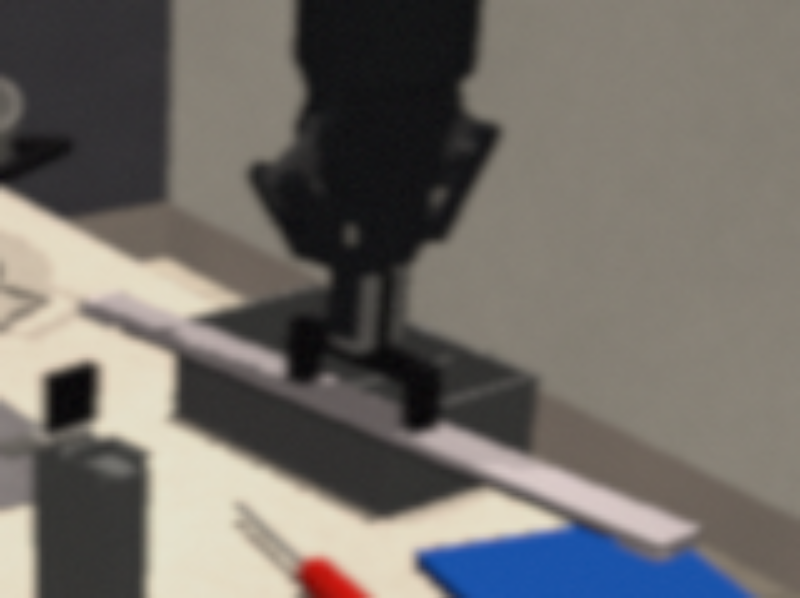

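View pics/s15c.png

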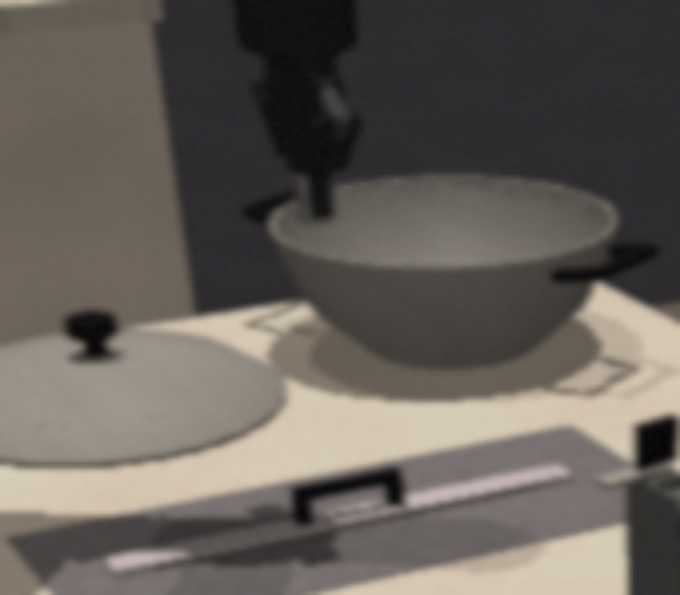

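The side view shows the real fingertips about 18 mm above the reported TCP, so the earlier rail grip only caught its top edge. This time they closed above it. The bar has not moved, so I'll go back down 14 mm lower.

Call:
arm_command(
  increments=[
    {"jaw": 45,"offset": [0,0,40],"dr": [0,0,0]},
    {"jaw": 45,"offset": [0,0,40],"dr": [0,0,0]},
    {"jaw": 45,"offset": [0,0,40],"dr": [0,0,0]},
    {"jaw": 45,"offset": [0,0,40],"dr": [0,0,0]},
    {"jaw": 45,"offset": [0,0,30],"dr": [0,0,0]},
    {"jaw": 45,"offset": [0,0,15],"dr": [0,0,0]},
    {"jaw": 45,"offset": [0,0,0],"dr": [0,0,0]},
    {"jaw": 45,"offset": [0,0,0],"dr": [0,0,0]},
  ],
)

```text
clock: 50.0
tcp_pos: [0.4939, 0.4234, 0.0257]
tool_rot: [-0.0, 1.0, 0.001, 0.001]
ft_force: [0.7, -0.7, 0.5]
grip_width: 0.0451
```

```bash
python3 -c "
from h import *
go(493.8,422,6,90)
f=grab('side','s16')
P=cloud(f)
m=(np.abs(P[...,0]-.493)<.03)&(np.abs(P[...,1]-.423)<.06)&(P[...,2]>.0)&(P[...,2]<.12)
cv2.imwrite('pics/s16c.png',cv2.resize(f['img'][60:190,90:260],None,fx=4.5,fy=4.5))
"
```

```text
t 50.0 p [493.9 423.4  25.7] phi 0.1 tilt [0.0012 0.0005] grip 45.1 F [ 0.7 -0.7  0.5]
turn 0.0018 offset [-0.1  1.4 19.7] norm 19.7
```

View pics/s16c.png

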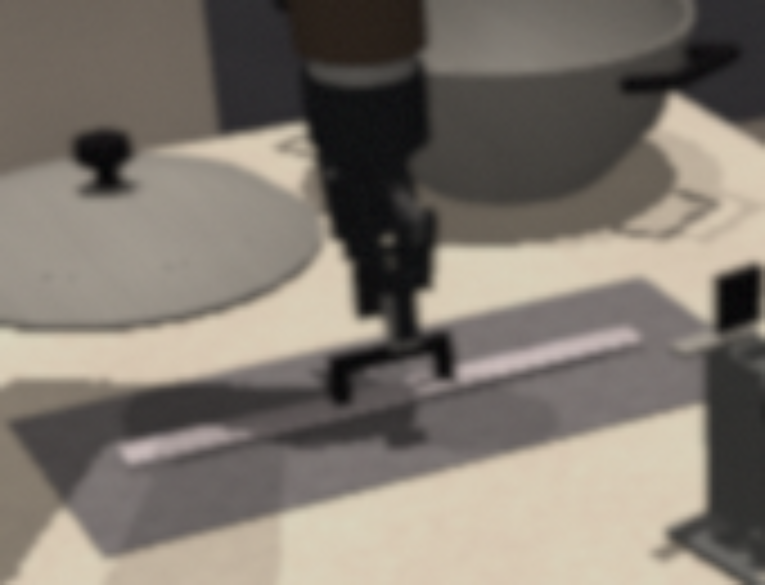

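The fingertips are level with the rail top at TCP 26. I'll lower in two steps and watch the force.

Call:
arm_command(
  increments=[
    {"jaw": 45,"offset": [0,0.8,6],"dr": [0,0,0]},
    {"jaw": 45,"offset": [0,0,6],"dr": [0,0,0]},
    {"jaw": 45,"offset": [0,0,0],"dr": [0,0,0]},
  ],
)

```text
clock: 50.35
tcp_pos: [0.4929, 0.4216, 0.0125]
tool_rot: [0.0, 1.0, 0.0, -0.0]
ft_force: [-0.2, -0.7, 0.1]
grip_width: 0.0452
```

Call:
arm_command(
  increments=[
    {"jaw": 45,"offset": [0,0,3],"dr": [0,0,0]},
    {"jaw": 45,"offset": [0,0,3],"dr": [0,0,0]},
    {"jaw": 45,"offset": [0,0,0],"dr": [0,0,0]},
  ],
)

```text
clock: 50.65
tcp_pos: [0.493, 0.4217, 0.0064]
tool_rot: [0.0, 1.0, 0.001, -0.0]
ft_force: [-0.4, -0.8, -0.8]
grip_width: 0.0452
```

Call:
arm_command(
  increments=[
    {"jaw": 30,"offset": [0,0,0],"dr": [0,0,0]},
    {"jaw": 0,"offset": [0,0,0],"dr": [0,0,0]},
    {"jaw": 0,"offset": [0,0,0],"dr": [0,0,0]},
    {"jaw": 0,"offset": [0,0,0],"dr": [0,0,0]},
    {"jaw": 0,"offset": [0,0,0],"dr": [0,0,0]},
    {"jaw": 0,"offset": [0,0,0],"dr": [0,0,0]},
  ],
)

```text
clock: 51.25
tcp_pos: [0.4934, 0.4221, 0.0072]
tool_rot: [-0.0, 1.0, 0.001, 0.0]
ft_force: [-0.3, -0.9, 2.4]
grip_width: 0.0101
```

The grip reads 10 mm, consistent with the 2 mm bias seen on the batteries. I'll lift.

Call:
arm_command(
  increments=[
    {"jaw": 0,"offset": [0,0,-5],"dr": [0,0,0]},
    {"jaw": 0,"offset": [0,0,-15],"dr": [0,0,0]},
    {"jaw": 0,"offset": [0,0,-30],"dr": [0,0,0]},
    {"jaw": 0,"offset": [0,0,-40],"dr": [0,0,0]},
    {"jaw": 0,"offset": [0,0,-40],"dr": [0,0,0]},
    {"jaw": 0,"offset": [0,0,-40],"dr": [0,0,0]},
    {"jaw": 0,"offset": [0,0,-40],"dr": [0,0,0]},
    {"jaw": 0,"offset": [0,0,0],"dr": [0,0,0]},
    {"jaw": 0,"offset": [0,0,0],"dr": [0,0,0]},
    {"jaw": 0,"offset": [0,0,0],"dr": [0,0,0]},
  ],
)

```text
clock: 52.25
tcp_pos: [0.4923, 0.4212, 0.2155]
tool_rot: [0.001, 1.0, 0.0, -0.001]
ft_force: [-0.4, 0.3, -2.4]
grip_width: 0.0102
```

```bash
python3 -c "
from h import *
go(T0[0],T0[1],215,8.95)
f=grab('wrist','w17');f=grab('side','s17')
go(T0[0],T0[1],215,8.95)"
```

```text
t 52.25 p [492.3 421.2 215.5] phi 0.05 tilt [-0.0025 -0.0019] grip 10.2 F [-0.4  0.3 -2.4]
turn 1.4155 offset [466.1 -70.9   0.5] norm 471.5
t 52.35 p [492.6 421.3 215. ] phi 0.06 tilt [-0.0025 -0.0029] grip 10.0 F [ 0.3  0.1 -2.3]
turn 1.4157 offset [466.1 -70.7  -0. ] norm 471.5
```

View pics/s17.png

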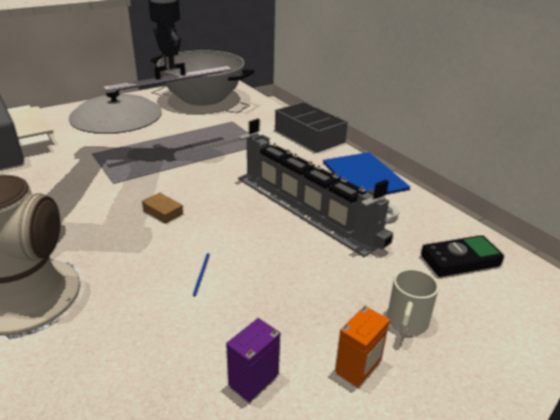

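View pics/w17.png

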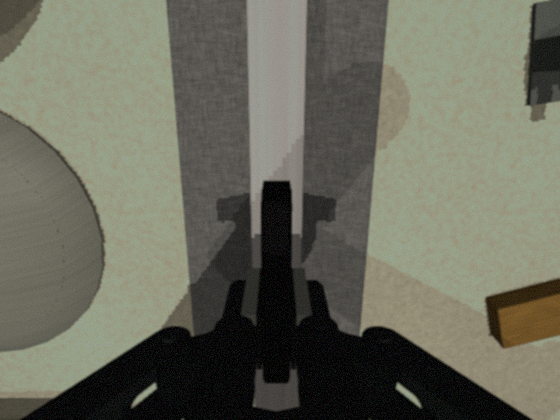

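```bash
python3 - <<'E'
from h import *
f=load('w17');P=cloud(f)*1000
v,u=np.mgrid[:420,:560]
m=(u>268)&(u<285)&(P[...,2]>235)&(P[...,2]<262)
print('rail x range',np.percentile(P[m][:,0],[0.5,50,99.5]).round(1),'z',np.percentile(P[m][:,2],[5,50,95]).round(1),m.sum())
m=(u>255)&(u<300)&(v<170)&(P[...,2]>195)&(P[...,2]<230)
p=P[m];print('bar z',np.median(p[:,2]).round(1))
# bar edges by x
for x0 in (560,580,600,620,640):
    k=abs(p[:,0]-x0)<5
    if k.sum()>10:print(x0,np.percentile(p[k][:,1],[2,98]).round(1),p[k][:,1].mean().round(1),p[k][:,2].mean().round(1))
print('all x max',p[:,0].max())
E
```

```text
rail x range [453.  500.  535.7] z [247.7 249.5 250.4] 3075
bar z 217.4
560 [412.5 430.6] 421.5 217.4
580 [412.9 430.3] 421.6 217.4
600 [413.3 429.9] 421.6 217.3
all x max 606.9582216426792
```

Call:
arm_command(
  increments=[
    {"jaw": 0,"offset": [7.1,22.4,-0.5],"dr": [0,0,0]},
    {"jaw": 0,"offset": [7.1,22.4,-0.5],"dr": [0,0,0]},
    {"jaw": 0,"offset": [7.1,22.4,-0.5],"dr": [0,0,0]},
    {"jaw": 0,"offset": [7.1,22.4,-0.5],"dr": [0,0,0]},
    {"jaw": 0,"offset": [7.1,22.4,-0.5],"dr": [0,0,0]},
    {"jaw": 0,"offset": [7.1,22.4,-0.5],"dr": [0,0,0]},
    {"jaw": 0,"offset": [7.1,22.4,0],"dr": [0,0,0]},
    {"jaw": 0,"offset": [7.1,22.4,0],"dr": [0,0,0]},
    {"jaw": 0,"offset": [7.1,22.4,0],"dr": [0,0,0]},
    {"jaw": 0,"offset": [7.1,22.4,0],"dr": [0,0,0]},
    {"jaw": 0,"offset": [7.1,22.4,0],"dr": [0,0,0]},
    {"jaw": 0,"offset": [7.1,22.4,0],"dr": [0,0,0]},
    {"jaw": 0,"offset": [7.1,22.4,0],"dr": [0,0,0]},
    {"jaw": 0,"offset": [7.1,22.4,0],"dr": [0,0,0]},
    {"jaw": 0,"offset": [7.1,22.4,0],"dr": [0,0,0]},
    {"jaw": 0,"offset": [7.1,22.4,0],"dr": [0,0,0]},
    {"jaw": 0,"offset": [7.1,22.4,0],"dr": [0,0,0]},
    {"jaw": 0,"offset": [7.1,22.4,0],"dr": [0,0,0]},
    {"jaw": 0,"offset": [7.1,22.4,0],"dr": [0,0,0]},
    {"jaw": 0,"offset": [7.1,22.4,0],"dr": [0,0,0]},
  ],
)

```text
clock: 54.35
tcp_pos: [0.6355, -0.0269, 0.2183]
tool_rot: [0.0, 1.0, 0.001, -0.001]
ft_force: [-0.3, -0.2, -2.0]
grip_width: 0.0101
```

Call:
arm_command(
  increments=[
    {"jaw": 0,"offset": [0,0,0],"dr": [0,0,0.118]},
    {"jaw": 0,"offset": [0,0,0],"dr": [0,0,0.118]},
    {"jaw": 0,"offset": [0,0,0],"dr": [0,0,0.118]},
    {"jaw": 0,"offset": [0,0,0],"dr": [0,0,0.118]},
    {"jaw": 0,"offset": [0,0,0],"dr": [0,0,0.118]},
    {"jaw": 0,"offset": [0,0,0],"dr": [0,0,0.118]},
    {"jaw": 0,"offset": [0,0,0],"dr": [0,0,0.118]},
    {"jaw": 0,"offset": [0,0,0],"dr": [0,0,0.118]},
    {"jaw": 0,"offset": [0,0,0],"dr": [0,0,0.118]},
    {"jaw": 0,"offset": [0,0,0],"dr": [0,0,0.118]},
    {"jaw": 0,"offset": [0,0,0],"dr": [0,0,0.118]},
    {"jaw": 0,"offset": [0,0,0],"dr": [0,0,0.118]},
    {"jaw": 0,"offset": [0,0,0],"dr": [0,0,0]},
    {"jaw": 0,"offset": [0,0,0],"dr": [0,0,0]},
    {"jaw": 0,"offset": [0,0,0],"dr": [0,0,0]},
  ],
)

```text
clock: 55.85
tcp_pos: [0.6356, -0.0258, 0.2193]
tool_rot: [0.0, 0.761, -0.649, -0.0]
ft_force: [0.5, -0.1, -2.2]
grip_width: 0.0101
```

```bash
python3 -c "
from h import *
go(634.7,-27,150,8.95)"
```

```text
t 55.85 p [635.6 -25.8 219.3] phi -80.97 tilt [-0.0011 -0.0002] grip 10.1 F [ 0.5 -0.1 -2.2]
turn 0.0014 offset [ 1.   1.1 69.3] norm 69.3
```

Next I lower the bar to about 30 mm above home, then check alignment.

Call:
arm_command(
  increments=[
    {"jaw": 0,"offset": [0.5,0.5,20],"dr": [0,0,0.0014]},
    {"jaw": 0,"offset": [0.5,0.5,20],"dr": [0,0,0]},
    {"jaw": 0,"offset": [0,0,20],"dr": [0,0,0]},
    {"jaw": 0,"offset": [0,0,9],"dr": [0,0,0]},
    {"jaw": 0,"offset": [0,0,0],"dr": [0,0,0]},
    {"jaw": 0,"offset": [0,0,0],"dr": [0,0,0]},
    {"jaw": 0,"offset": [0,0,0],"dr": [0,0,0]},
    {"jaw": 0,"offset": [0,0,0],"dr": [0,0,0]},
  ],
)

```text
clock: 56.65
tcp_pos: [0.6356, -0.0269, 0.1521]
tool_rot: [-0.001, 0.76, -0.65, 0.001]
ft_force: [-0.0, 0.4, -1.9]
grip_width: 0.0102
```

```bash
python3 - <<'E'
from h import *
go(634.7,-27,118.6,8.95)
f=grab('wrist','w18');grab('side','s18')
P=cloud(f);q=totray(P);z=P[...,2]*1000
for y0 in range(-190,20,20):
    m=(abs(q[...,1]-y0)<8)&(abs(q[...,0])<25)&(z>143)&(z<162)
    if m.sum()>20:print('bar',y0,np.percentile(q[...,0][m],[2,98]).round(1),z[m].mean().round(1))
m=(abs(q[...,0])<10)&(z>143)&(z<162);print('bar end y',np.percentile(q[...,1][m],[.2,99.8]))
for y0 in (-110,-60,-30):
    m=(abs(q[...,1]-y0)<20)&(abs(q[...,0])<35)&(z>102)&(z<115);print('bat',y0,np.percentile(q[...,0][m],[1,99]).round(1))
for y0 in(-165,-175):
    m=(abs(q[...,1]-y0)<3)&(abs(q[...,0])<35)&(z>102)&(z<130);print('sad',y0,np.percentile(q[...,0][m],[1,99]).round(1) if m.sum()>5 else m.sum())
E
```

```text
t 56.65 p [635.6 -26.9 152.1] phi -81.13 tilt [0.0022 0.0003] grip 10.2 F [-0.   0.4 -1.9]
turn -0.0013 offset [-0.   0.9 33.5] norm 33.5
bar -110 [-9.9 12.9] 154.2
bar -90 [-9.9 13. ] 154.2
bar -70 [-9.8 13.1] 154.2
bar -50 [-9.8 13.2] 154.2
bar -30 [-10.1  13.6] 154.2
bar -10 [-10.   13.6] 154.2
bar 10 [-9.9 13. ] 153.9
bar end y [-111.6621081    90.31350529]
bat -110 [-21.8  24.7]
bat -60 [-22.4  24.1]
bat -30 [-22.4  24.1]
sad -165 0
sad -175 0
```

View pics/w18.png

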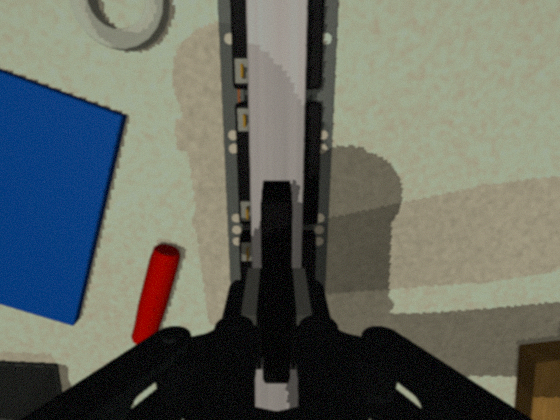

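View pics/s18.png

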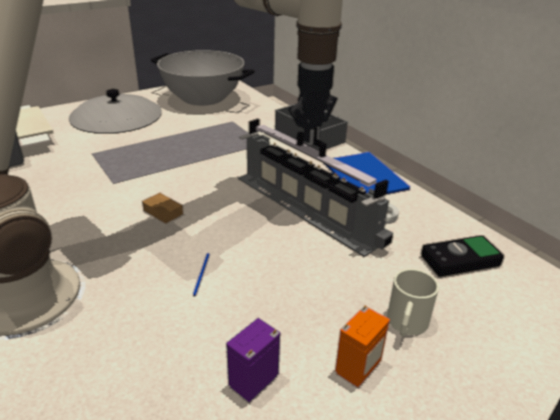

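The bar lines up with the battery row to within 1 mm, at columns 247–305 in the wrist view. I'll lower it home.

Call:
arm_command(
  increments=[
    {"jaw": 0,"offset": [0,0.7,6],"dr": [0,0,0]},
    {"jaw": 0,"offset": [0,0,6],"dr": [0,0,0]},
    {"jaw": 0,"offset": [0,0,5],"dr": [0,0,0]},
    {"jaw": 0,"offset": [0,0,4],"dr": [0,0,0]},
    {"jaw": 0,"offset": [0,0,3],"dr": [0,0,0]},
    {"jaw": 0,"offset": [0,0,3],"dr": [0,0,0]},
    {"jaw": 0,"offset": [0,0,3],"dr": [0,0,0]},
    {"jaw": 0,"offset": [0,0,0],"dr": [0,0,0]},
  ],
)

```text
clock: 57.55
tcp_pos: [0.634, -0.0271, 0.1204]
tool_rot: [0.0, 0.76, -0.65, -0.0]
ft_force: [-0.6, 0.9, -2.6]
grip_width: 0.0102
```

Call:
arm_command(
  increments=[
    {"jaw": 0,"offset": [0,0,2],"dr": [0,0,0]},
    {"jaw": 0,"offset": [0,0,1],"dr": [0,0,0]},
    {"jaw": 0,"offset": [0,0,0],"dr": [0,0,0]},
  ],
)

```text
clock: 57.85
tcp_pos: [0.6347, -0.0271, 0.1193]
tool_rot: [-0.0, 0.76, -0.65, 0.001]
ft_force: [-2.5, 1.2, 4.7]
grip_width: 0.0101
```

```bash
cat >> h.py <<'E'
def barcheck(tag):
    for n in('side','top'):
        f=grab(n,n[0]+tag);P=cloud(f);q=totray(P);z=P[...,2]*1000;b=f['img'].min(-1)
        r=[]
        for y0 in(-172,-165,-140,-100,-60,60,100,140,160,172):
            m=(abs(q[...,1]-y0)<4)&(abs(q[...,0])<14)&(z>100)&(z<140)&(b>60)
            if m.sum()>4:r.append((y0,int(m.sum()),float(np.median(z[m]).round(1)),np.percentile(q[...,0][m],[5,95]).round(1).tolist()))
        print(n);print(*r,sep='\n')
        cv2.imwrite('pics/%sc.png'%(n[0]+tag),cv2.resize(f['img'][100:260,230:410] if n=='side' else f['img'][110:210,140:330],None,fx=4,fy=3.7))
E
python3 -c "
from h import *
barcheck('19');go(634.7,-27,118.6,8.95)"
```

```text
side
(-172, 28, 120.4, [-11.9, 8.9])
(-165, 29, 120.3, [-12.8, 8.4])
(-140, 23, 120.6, [-12.3, 9.2])
(-100, 27, 120.4, [-12.4, 7.9])
(-60, 25, 119.8, [-13.5, 8.2])
(60, 18, 119.9, [-12.7, 6.7])
(100, 19, 119.4, [-12.8, 7.9])
(140, 16, 120.5, [-12.6, 6.7])
(160, 24, 119.2, [-12.2, 8.7])
(172, 14, 119.9, [-11.8, 7.1])
top
(-172, 27, 120.3, [-13.1, 8.6])
(-165, 28, 120.7, [-13.4, 8.8])
(-140, 27, 120.3, [-12.1, 8.3])
(-100, 26, 120.4, [-12.2, 8.8])
(-60, 26, 120.2, [-12.7, 9.0])
(60, 25, 120.7, [-11.2, 8.6])
(100, 25, 120.9, [-10.2, 9.3])
(140, 25, 121.6, [-11.1, 8.3])
(160, 28, 120.0, [-11.2, 9.6])
(172, 28, 120.9, [-12.3, 10.0])
t 57.95 p [634.7 -27.1 119.2] phi -81.12 tilt [ 0.0015 -0.0001] grip 10.4 F [-2.7  1.2  6.2]
turn -0.0012 offset [-0.1 -0.1  0.6] norm 0.6
```

View pics/s19c.png

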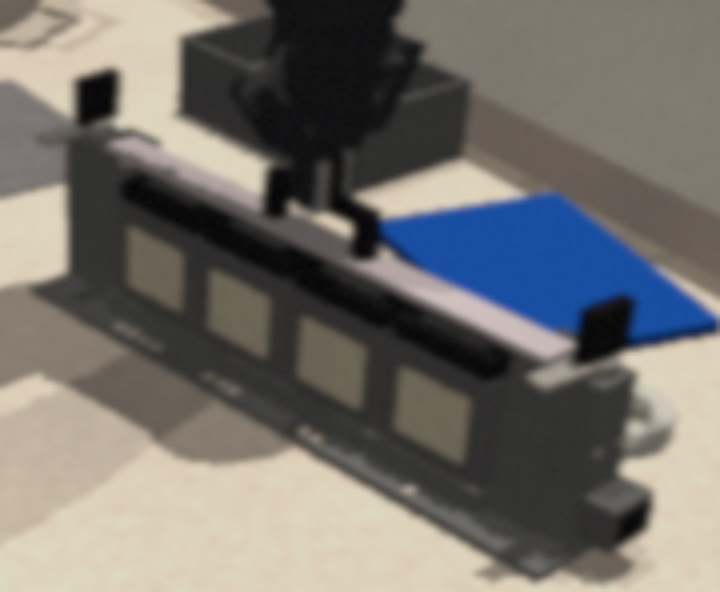

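The bar top reads 120–121 mm at both ends in both views, so it is home. I'll release, then start on the left latch.

Call:
arm_command(
  increments=[
    {"jaw": 15,"offset": [0,0,-1],"dr": [0,0,0]},
    {"jaw": 30,"offset": [0,0,0],"dr": [0,0,0]},
    {"jaw": 45,"offset": [0,0,0],"dr": [0,0,0]},
    {"jaw": 45,"offset": [0,0,0],"dr": [0,0,0]},
    {"jaw": 45,"offset": [0,0,-5],"dr": [0,0,0]},
    {"jaw": 45,"offset": [0,0,-20],"dr": [0,0,0]},
    {"jaw": 45,"offset": [0,0,-30],"dr": [0,0,0]},
    {"jaw": 45,"offset": [0,0,-40],"dr": [0,0,0]},
    {"jaw": 45,"offset": [0,0,0],"dr": [0,0,0]},
    {"jaw": 45,"offset": [0,0,0],"dr": [0,0,0]},
  ],
)

```text
clock: 58.95
tcp_pos: [0.6348, -0.0269, 0.2155]
tool_rot: [-0.001, 0.76, -0.65, 0.001]
ft_force: [-0.6, 0.1, -0.7]
grip_width: 0.0451
```

```bash
python3 -c "
from h import *
barcheck('20');go(603.3,168.6,210,-81.05)"
```

```text
side
(-172, 30, 120.1, [-12.5, 12.0])
(-165, 26, 120.5, [-12.7, 11.6])
(-140, 31, 120.2, [-13.1, 9.4])
(-100, 26, 120.6, [-12.9, 9.4])
(-60, 22, 120.3, [-12.5, 6.6])
(60, 22, 119.6, [-13.5, 8.9])
(100, 18, 119.9, [-12.6, 7.6])
(140, 14, 119.8, [-11.5, 7.4])
(160, 24, 119.8, [-13.3, 9.2])
(172, 17, 119.9, [-13.0, 9.8])
top
(-172, 26, 120.3, [-12.9, 10.4])
(-165, 29, 120.1, [-13.3, 9.0])
(-140, 26, 120.9, [-13.0, 7.9])
(-100, 27, 120.7, [-13.4, 8.2])
(-60, 26, 120.1, [-12.6, 9.8])
(60, 27, 120.4, [-12.3, 9.5])
(100, 27, 120.1, [-12.3, 9.4])
(140, 29, 120.1, [-12.5, 9.8])
(160, 28, 119.5, [-12.7, 9.8])
(172, 30, 120.6, [-12.5, 10.1])
t 59.05 p [633.5 -27.1 213. ] phi -81.15 tilt [-0.0019  0.0001] grip 45.4 F [-0.5  0.1  0.1]
turn 1.569 offset [ -0.6 198.    3. ] norm 198.0
```

Call:
arm_command(
  increments=[
    {"jaw": 45,"offset": [0,0,0],"dr": [0,0,0.131]},
    {"jaw": 45,"offset": [0,0,0],"dr": [0,0,0.131]},
    {"jaw": 45,"offset": [0,0,0],"dr": [0,0,0.131]},
    {"jaw": 45,"offset": [0,0,0],"dr": [0,0,0.131]},
    {"jaw": 45,"offset": [0,0,0],"dr": [0,0,0.131]},
    {"jaw": 45,"offset": [0,0,0],"dr": [0,0,0.131]},
    {"jaw": 45,"offset": [0,0,0],"dr": [0,0,0.131]},
    {"jaw": 45,"offset": [0,0,0],"dr": [0,0,0.131]},
    {"jaw": 45,"offset": [0,0,0],"dr": [0,0,0.131]},
    {"jaw": 45,"offset": [0,0,0],"dr": [0,0,0.131]},
    {"jaw": 45,"offset": [0,0,0],"dr": [0,0,0.131]},
    {"jaw": 45,"offset": [0,0,0],"dr": [0,0,0.128]},
    {"jaw": 45,"offset": [0,33,0],"dr": [0,0,0]},
    {"jaw": 45,"offset": [0,33,0],"dr": [0,0,0]},
    {"jaw": 45,"offset": [0,33,0],"dr": [0,0,0]},
    {"jaw": 45,"offset": [0,33,0],"dr": [0,0,0]},
    {"jaw": 45,"offset": [0,33,0],"dr": [0,0,0]},
    {"jaw": 45,"offset": [0,33,0],"dr": [0,0,0]},
    {"jaw": 45,"offset": [0,0,0],"dr": [0,0,0]},
    {"jaw": 45,"offset": [0,0,0],"dr": [0,0,0]},
  ],
)

```text
clock: 61.05
tcp_pos: [0.6027, 0.1689, 0.2124]
tool_rot: [-0.001, -0.079, 0.997, -0.001]
ft_force: [0.7, -0.3, -0.1]
grip_width: 0.045
```

```bash
python3 -c "
from h import *
f=grab('wrist','w21')
for b in blobs(f,.15,.17,40):print(*b)
go(603.5,168.8,116,-81.05)"
```

```text
[276. 225.] 832 [0.6022 0.1695 0.1614] [604.1 169.8] [31.7 10. ] 10.6 [16. 18. 18.]
[ 16. 223.] 603 [0.6295 0.0057 0.1528] [630.    4.7] [12.2 21.5] 8.2 [17. 18. 18.]
t 61.1 p [603.  168.1 212.7] phi -171.02 tilt [-0.0021 -0.0012] grip 45.2 F [-0.2  0.  -0.3]
turn 0.0004 offset [-0.6  0.6 96.7] norm 96.7
```

View pics/w21.png

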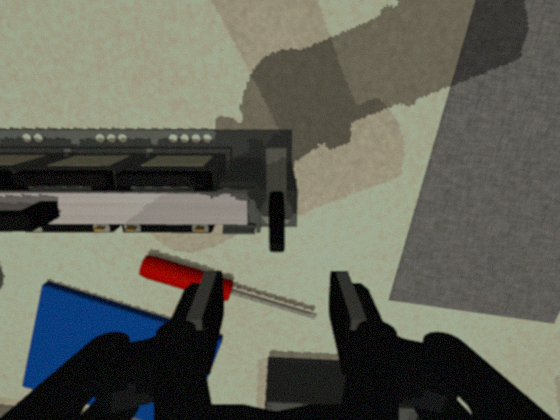

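The left fin is at (277,222), at nearly 0 rad, between the fingers. I'll descend onto it.

Call:
arm_command(
  increments=[
    {"jaw": 45,"offset": [-0.3,-0.3,20],"dr": [0,0,0]},
    {"jaw": 40,"offset": [-0.3,-0.3,20],"dr": [0,0,0]},
    {"jaw": 40,"offset": [0,0,20],"dr": [0,0,0]},
    {"jaw": 40,"offset": [0,0,17],"dr": [0,0,0]},
    {"jaw": 40,"offset": [0,0,9],"dr": [0,0,0]},
    {"jaw": 40,"offset": [0,0,7],"dr": [0,0,0]},
    {"jaw": 40,"offset": [0,0,0],"dr": [0,0,0]},
  ],
)

```text
clock: 61.8
tcp_pos: [0.6039, 0.1673, 0.1201]
tool_rot: [-0.001, -0.078, 0.997, -0.0]
ft_force: [-0.3, -0.1, 0.2]
grip_width: 0.0398
```

```bash
python3 -c "
from h import *
go(603.7,169.2,118,-81.05)"
```

```text
t 61.8 p [603.9 167.3 120.1] phi -171.09 tilt [-0.0014 -0.0008] grip 39.8 F [-0.3 -0.1  0.2]
turn -0.0007 offset [-0.1  2.   2.1] norm 2.9
```

Call:
arm_command(
  increments=[
    {"jaw": 40,"offset": [0,2,2],"dr": [0,0,0]},
    {"jaw": 30,"offset": [0,0,0],"dr": [0,0,0]},
    {"jaw": 15,"offset": [0,0,0],"dr": [0,0,0]},
    {"jaw": 0,"offset": [0,0,0],"dr": [0,0,0]},
    {"jaw": 0,"offset": [0,0,0],"dr": [0,0,0]},
    {"jaw": 0,"offset": [0,0,0],"dr": [0,0,0]},
    {"jaw": 0,"offset": [0,0,0],"dr": [0,0,0]},
  ],
)

```text
clock: 62.5
tcp_pos: [0.6041, 0.1695, 0.1197]
tool_rot: [0.0, -0.078, 0.997, -0.0]
ft_force: [-0.2, -4.1, 5.1]
grip_width: 0.0086
```

```bash
python3 -c "
from h import *
go(603.7,169.2,118,-81.05)"
```

```text
t 62.5 p [604.1 169.5 119.7] phi -171.03 tilt [ 0.0008 -0.0006] grip 8.6 F [-0.2 -4.1  5.1]
turn 0.0003 offset [ 0.5 -0.2  1.7] norm 1.8
```

It is gripped. I'll turn it closed in two halves, raising 1 mm first.

Call:
arm_command(
  increments=[
    {"jaw": 0,"offset": [0,0,-1],"dr": [0,0,0]},
    {"jaw": 0,"offset": [0,0,0],"dr": [0,0,-0.08]},
    {"jaw": 0,"offset": [0,0,0],"dr": [0,0,-0.08]},
    {"jaw": 0,"offset": [0,0,0],"dr": [0,0,-0.08]},
    {"jaw": 0,"offset": [0,0,0],"dr": [0,0,-0.08]},
    {"jaw": 0,"offset": [0,0,0],"dr": [0,0,-0.08]},
    {"jaw": 0,"offset": [0,0,0],"dr": [0,0,-0.08]},
    {"jaw": 0,"offset": [0,0,0],"dr": [0,0,-0.08]},
    {"jaw": 0,"offset": [0,0,0],"dr": [0,0,-0.08]},
    {"jaw": 0,"offset": [0,0,0],"dr": [0,0,0]},
  ],
)

```text
clock: 63.5
tcp_pos: [0.6039, 0.1697, 0.1198]
tool_rot: [-0.0, -0.388, 0.922, -0.0]
ft_force: [0.2, -4.1, 2.1]
grip_width: 0.0088
```

Call:
arm_command(
  increments=[
    {"jaw": 0,"offset": [0,0,0],"dr": [0,0,-0.08]},
    {"jaw": 0,"offset": [0,0,0],"dr": [0,0,-0.08]},
    {"jaw": 0,"offset": [0,0,0],"dr": [0,0,-0.08]},
    {"jaw": 0,"offset": [0,0,0],"dr": [0,0,-0.08]},
    {"jaw": 0,"offset": [0,0,0],"dr": [0,0,-0.08]},
    {"jaw": 0,"offset": [0,0,0],"dr": [0,0,-0.08]},
    {"jaw": 0,"offset": [0,0,0],"dr": [0,0,-0.08]},
    {"jaw": 0,"offset": [0,0,0],"dr": [0,0,-0.08]},
    {"jaw": 0,"offset": [0,0,0],"dr": [0,0,-0.08]},
    {"jaw": 0,"offset": [0,0,0],"dr": [0,0,0]},
  ],
)

```text
clock: 64.5
tcp_pos: [0.6037, 0.1697, 0.1198]
tool_rot: [-0.0, -0.687, 0.727, -0.0]
ft_force: [0.9, -4.2, 3.1]
grip_width: 0.0084
```

```bash
python3 -c "
from h import *
go(603.7,169.2,118,4)
print(robot.state()['ft_torque'])"
```

```text
t 64.5 p [603.7 169.7 119.8] phi -93.21 tilt [-0.0005 -0.0005] grip 8.4 F [ 0.9 -4.2  3.1]
turn -0.1259 offset [0.5 0.  1.8] norm 1.9
[-1.20946131 -0.12135682  0.06441122]
```

Call:
arm_command(
  increments=[
    {"jaw": 0,"offset": [0,0,0],"dr": [0,0,-0.04]},
    {"jaw": 0,"offset": [0,0,0],"dr": [0,0,-0.03]},
    {"jaw": 0,"offset": [0,0,0],"dr": [0,0,0]},
    {"jaw": 15,"offset": [0,0,0],"dr": [0,0,0]},
    {"jaw": 30,"offset": [0,0,0],"dr": [0,0,0]},
    {"jaw": 40,"offset": [0,0,0],"dr": [0,0,0]},
    {"jaw": 40,"offset": [0,0,-10],"dr": [0,0,0]},
    {"jaw": 40,"offset": [0,0,-25],"dr": [0,0,0]},
    {"jaw": 40,"offset": [0,0,-30],"dr": [0,0,0]},
    {"jaw": 40,"offset": [0,0,-30],"dr": [0,0,0]},
    {"jaw": 40,"offset": [0,0,0],"dr": [0,0,0]},
    {"jaw": 40,"offset": [0,0,0],"dr": [0,0,0]},
  ],
)

```text
clock: 65.7
tcp_pos: [0.6041, 0.1705, 0.2164]
tool_rot: [-0.002, 0.713, -0.702, 0.0]
ft_force: [-0.4, -0.1, -0.2]
grip_width: 0.0403
```

```bash
python3 -c "
from h import *
f=grab('wrist','w22')
for b in blobs(f,.15,.17,40):print(*b)
barcheck('22')
go(665.5,-226,212,93)"
```

```text
[276. 219.] 818 [0.6046 0.1681 0.1616] [604.6 169.9] [ 9.6 32.1] 0.9 [13. 15. 15.]
side
(-172, 30, 119.9, [-13.0, 11.5])
(-165, 31, 120.6, [-12.4, 11.3])
(-140, 29, 120.3, [-12.6, 8.8])
(-100, 23, 120.7, [-13.5, 6.6])
(-60, 26, 120.4, [-12.4, 8.4])
(60, 20, 120.0, [-12.6, 9.6])
(100, 20, 120.3, [-12.2, 8.3])
(140, 16, 120.1, [-12.7, 8.3])
(160, 25, 120.6, [-13.3, 12.8])
(172, 13, 125.8, [-13.1, -3.0])
top
(-172, 27, 120.4, [-12.6, 9.2])
(-165, 29, 120.7, [-13.1, 9.1])
(-140, 26, 119.8, [-12.9, 8.7])
(-100, 25, 120.8, [-12.8, 8.9])
(-60, 27, 121.6, [-12.8, 8.7])
(60, 26, 120.5, [-12.5, 9.8])
(100, 28, 120.2, [-12.9, 9.1])
(140, 28, 120.8, [-12.9, 9.8])
(160, 22, 125.2, [-11.6, 9.8])
(172, 27, 125.7, [-12.4, 9.2])
t 65.85 p [603.2 169.9 213.9] phi -89.11 tilt [-0.002  -0.0007] grip 40.2 F [ 0.  -0.3 -0.6]
turn -1.6077 offset [ 41.5 398.6   1.9] norm 400.8
```

View pics/w22.png

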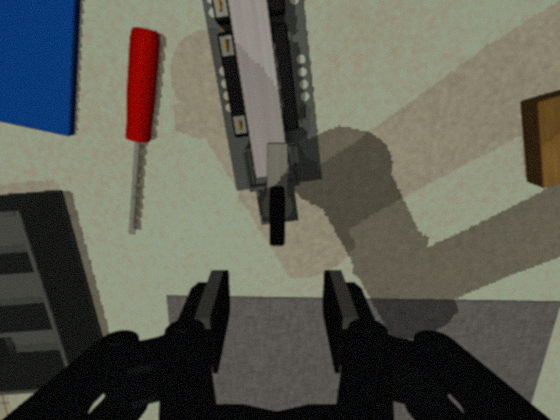

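View pics/s22c.png

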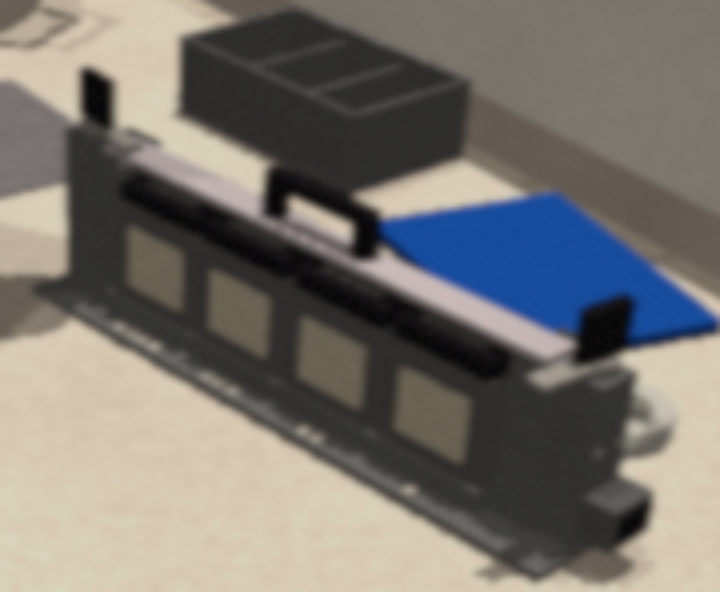

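The left latch is closed at about 1.43 rad, with its fin at (277,215) and the tongue over the bar's end. Next is the right latch.

Call:
arm_command(
  increments=[
    {"jaw": 45,"offset": [0,0,0],"dr": [0,0,-0.134]},
    {"jaw": 45,"offset": [0,0,0],"dr": [0,0,-0.134]},
    {"jaw": 45,"offset": [0,0,0],"dr": [0,0,-0.134]},
    {"jaw": 45,"offset": [0,0,0],"dr": [0,0,-0.134]},
    {"jaw": 45,"offset": [0,0,0],"dr": [0,0,-0.134]},
    {"jaw": 45,"offset": [0,0,0],"dr": [0,0,-0.134]},
    {"jaw": 45,"offset": [0,0,0],"dr": [0,0,-0.134]},
    {"jaw": 45,"offset": [0,0,0],"dr": [0,0,-0.134]},
    {"jaw": 45,"offset": [0,0,0],"dr": [0,0,-0.134]},
    {"jaw": 45,"offset": [0,0,0],"dr": [0,0,-0.134]},
    {"jaw": 45,"offset": [0,0,0],"dr": [0,0,-0.134]},
    {"jaw": 45,"offset": [0,0,0],"dr": [0,0,-0.134]},
  ],
)

```text
clock: 67.05
tcp_pos: [0.6033, 0.1698, 0.2136]
tool_rot: [0.001, 1.0, 0.029, -0.001]
ft_force: [0.9, 0.9, 0.0]
grip_width: 0.0449
```

Call:
arm_command(
  increments=[
    {"jaw": 45,"offset": [2.8,26.6,0],"dr": [0,0,0]},
    {"jaw": 45,"offset": [2.8,26.6,0],"dr": [0,0,0]},
    {"jaw": 45,"offset": [2.8,26.6,0],"dr": [0,0,0]},
    {"jaw": 45,"offset": [2.8,26.6,0],"dr": [0,0,0]},
    {"jaw": 45,"offset": [2.8,26.6,0],"dr": [0,0,0]},
    {"jaw": 45,"offset": [2.8,26.6,0],"dr": [0,0,0]},
    {"jaw": 45,"offset": [2.8,26.6,0],"dr": [0,0,0]},
    {"jaw": 45,"offset": [2.8,26.6,0],"dr": [0,0,0]},
    {"jaw": 45,"offset": [2.8,26.6,0],"dr": [0,0,0]},
    {"jaw": 45,"offset": [2.8,26.6,0],"dr": [0,0,0]},
    {"jaw": 45,"offset": [2.8,26.6,0],"dr": [0,0,0]},
    {"jaw": 45,"offset": [2.8,26.6,0],"dr": [0,0,0]},
    {"jaw": 45,"offset": [2.8,26.6,0],"dr": [0,0,0]},
    {"jaw": 45,"offset": [2.8,26.6,0],"dr": [0,0,0]},
    {"jaw": 45,"offset": [2.3,26.2,0],"dr": [0,0,0]},
    {"jaw": 45,"offset": [0,0,0],"dr": [0,0,0]},
    {"jaw": 45,"offset": [0,0,0],"dr": [0,0,0]},
  ],
)

```text
clock: 68.75
tcp_pos: [0.6658, -0.2262, 0.2134]
tool_rot: [-0.0, 1.0, 0.026, -0.001]
ft_force: [-0.5, 0.3, 0.5]
grip_width: 0.0452
```

```bash
python3 -c "
from h import *
f=grab('wrist','w23')
for b in blobs(f,.15,.17,40):print(*b)
go(665.8,-226,118,93)"
```

```text
[275. 223.] 828 [ 0.6686 -0.2247  0.1615] [ 666.9 -224.9] [31.7  9.5] 2.9 [13. 14. 14.]
[ 18. 246.] 663 [ 0.6407 -0.0571  0.153 ] [640.1 -56.2] [12.5 26.3] 9.0 [14. 15. 15.]
t 68.8 p [ 665.9 -225.5  213.8] phi 3.02 tilt [-0.0019  0.0005] grip 45.0 F [-0.6  0.4 -0.1]
turn 0.0003 offset [-0.1  0.5 95.8] norm 95.8
```

View pics/w23.png

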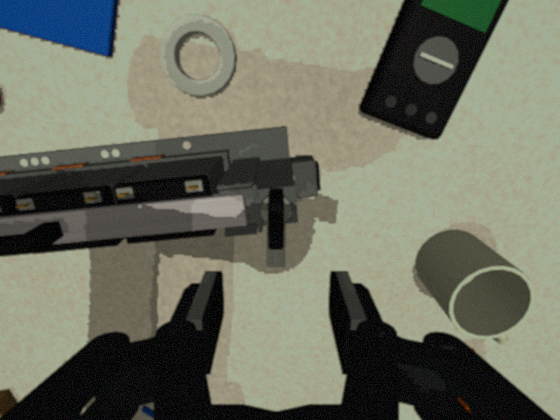

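The right fin is at (276,220), at about 0.1 rad and aligned. The mug at (485,290) is clear, since the fingers stay above 130 mm. I'll descend.

Call:
arm_command(
  increments=[
    {"jaw": 45,"offset": [0,0,20],"dr": [0,0,0]},
    {"jaw": 40,"offset": [0,0,20],"dr": [0,0,0]},
    {"jaw": 40,"offset": [0,0,20],"dr": [0,0,0]},
    {"jaw": 40,"offset": [0,0,17],"dr": [0,0,0]},
    {"jaw": 40,"offset": [0,0,9],"dr": [0,0,0]},
    {"jaw": 40,"offset": [0,0,7],"dr": [0,0,0]},
    {"jaw": 40,"offset": [0,0,0],"dr": [0,0,0]},
  ],
)

```text
clock: 69.5
tcp_pos: [0.666, -0.2252, 0.1213]
tool_rot: [-0.0, 1.0, 0.027, -0.001]
ft_force: [0.3, -0.0, -0.9]
grip_width: 0.0402
```

```bash
python3 -c "
from h import *
go(665.9,-225.6,118,93)"
```

```text
t 69.5 p [ 666.  -225.2  121.3] phi 3.07 tilt [-0.0013  0.0002] grip 40.2 F [ 0.3 -0.  -0.9]
turn 0.0011 offset [-0.2  0.4  3.3] norm 3.3
```

Call:
arm_command(
  increments=[
    {"jaw": 40,"offset": [0,0.4,2],"dr": [0,0,0]},
    {"jaw": 30,"offset": [0,0,0],"dr": [0,0,0]},
    {"jaw": 15,"offset": [0,0,0],"dr": [0,0,0]},
    {"jaw": 0,"offset": [0,0,0],"dr": [0,0,0]},
    {"jaw": 0,"offset": [0,0,0],"dr": [0,0,0]},
    {"jaw": 0,"offset": [0,0,0],"dr": [0,0,0]},
    {"jaw": 0,"offset": [0,0,0],"dr": [0,0,0]},
  ],
)

```text
clock: 70.2
tcp_pos: [0.6666, -0.2261, 0.1208]
tool_rot: [0.0, 1.0, 0.027, 0.0]
ft_force: [-0.5, 2.8, 6.0]
grip_width: 0.0085
```

Call:
arm_command(
  increments=[
    {"jaw": 0,"offset": [0,0,0],"dr": [0,0,0.08]},
    {"jaw": 0,"offset": [0,0,0],"dr": [0,0,0.08]},
    {"jaw": 0,"offset": [0,0,0],"dr": [0,0,0.08]},
    {"jaw": 0,"offset": [0,0,0],"dr": [0,0,0.08]},
    {"jaw": 0,"offset": [0,0,0],"dr": [0,0,0.08]},
    {"jaw": 0,"offset": [0,0,0],"dr": [0,0,0.08]},
    {"jaw": 0,"offset": [0,0,0],"dr": [0,0,0.08]},
    {"jaw": 0,"offset": [0,0,0],"dr": [0,0,0.08]},
    {"jaw": 0,"offset": [0,0,0],"dr": [0,0,0]},
  ],
)

```text
clock: 71.1
tcp_pos: [0.6664, -0.2265, 0.1208]
tool_rot: [0.0, 0.957, -0.289, 0.0]
ft_force: [-1.1, 2.0, 4.9]
grip_width: 0.0085
```

Call:
arm_command(
  increments=[
    {"jaw": 0,"offset": [0,0,0],"dr": [0,0,0.08]},
    {"jaw": 0,"offset": [0,0,0],"dr": [0,0,0.08]},
    {"jaw": 0,"offset": [0,0,0],"dr": [0,0,0.08]},
    {"jaw": 0,"offset": [0,0,0],"dr": [0,0,0.08]},
    {"jaw": 0,"offset": [0,0,0],"dr": [0,0,0.08]},
    {"jaw": 0,"offset": [0,0,0],"dr": [0,0,0.08]},
    {"jaw": 0,"offset": [0,0,0],"dr": [0,0,0.08]},
    {"jaw": 0,"offset": [0,0,0],"dr": [0,0,0.08]},
    {"jaw": 0,"offset": [0,0,0],"dr": [0,0,0]},
  ],
)

```text
clock: 72.0
tcp_pos: [0.6661, -0.2268, 0.1208]
tool_rot: [0.0, 0.818, -0.576, 0.0]
ft_force: [-1.6, 1.2, 5.7]
grip_width: 0.0086
```

```bash
python3 -c "
from h import *
go(665.9,-225.6,118,13)"
```

```text
t 72.0 p [ 666.1 -226.8  120.8] phi -70.29 tilt [-0.0002 -0.0008] grip 8.6 F [-1.6  1.2  5.7]
turn 0.1171 offset [-1.2 -0.1  2.8] norm 3.0
```

Call:
arm_command(
  increments=[
    {"jaw": 0,"offset": [0,0,0],"dr": [0,0,0.03]},
    {"jaw": 0,"offset": [0,0,0],"dr": [0,0,0.03]},
    {"jaw": 0,"offset": [0,0,0],"dr": [0,0,0]},
    {"jaw": 15,"offset": [0,0,0],"dr": [0,0,0]},
    {"jaw": 30,"offset": [0,0,0],"dr": [0,0,0]},
    {"jaw": 40,"offset": [0,0,0],"dr": [0,0,0]},
    {"jaw": 40,"offset": [0,0,-10],"dr": [0,0,0]},
    {"jaw": 40,"offset": [0,0,-25],"dr": [0,0,0]},
    {"jaw": 40,"offset": [0,0,-30],"dr": [0,0,0]},
    {"jaw": 40,"offset": [0,0,-30],"dr": [0,0,0]},
    {"jaw": 40,"offset": [-40,0,-20],"dr": [0,0,0]},
    {"jaw": 40,"offset": [-40,0,0],"dr": [0,0,0]},
    {"jaw": 40,"offset": [0,0,0],"dr": [0,0,0]},
  ],
)

```text
clock: 73.3
tcp_pos: [0.6437, -0.146, 0.2375]
tool_rot: [-0.001, 0.801, -0.598, 0.001]
ft_force: [0.6, 1.1, 0.9]
grip_width: 0.0399
```

```bash
python3 -c "
from h import *
f=grab('wrist','w24')
for b in blobs(f,.155,.17,40):print(*b)
barcheck('24')
for t in('s24','t24'):
    for b in blobs(load(t),.14,.17,20,(.5,.75,-.3,.25)):print(t,*b)
go(665.9,-225.6,118,13)"
```

```text
[278.  85.] 869 [ 0.6666 -0.225   0.1621] [ 666.5 -224.8] [ 9.4 31.3] 16.2 [20. 22. 22.]
side
(-172, 24, 127.1, [-13.5, -0.3])
(-165, 27, 126.0, [-13.7, -0.9])
(-140, 28, 120.0, [-13.4, 8.3])
(-100, 28, 119.5, [-12.2, 10.0])
(-60, 22, 120.4, [-12.0, 6.7])
(60, 21, 119.8, [-13.0, 7.5])
(100, 16, 120.1, [-12.5, 8.6])
(140, 14, 120.3, [-13.5, 6.7])
(160, 30, 120.5, [-13.5, 12.4])
(172, 14, 125.6, [-13.3, 1.5])
top
(-172, 23, 125.3, [-12.7, 9.8])
(-165, 25, 126.3, [-12.5, 8.2])
(-140, 26, 120.4, [-13.1, 8.0])
(-100, 24, 120.3, [-12.2, 8.1])
(-60, 26, 120.6, [-13.0, 8.9])
s24 [254. 123.] 87 [0.6   0.164 0.153] [601.5 166.6] [12.5 33.1] 5.1 [50. 55. 59.]
s24 [311. 153.] 215 [ 0.6315 -0.0325  0.1487] [632.3 -28.6] [14.9 84.7] 9.1 [37. 37. 40.]
s24 [381. 186.] 178 [ 0.6624 -0.2288  0.1528] [ 664.2 -226.8] [14.1 32.1] 18.6 [32. 19. 14.]
t24 [306. 128.] 77 [ 0.6623 -0.2264  0.1567] [ 664.2 -226.1] [11.8 31.6] 15.6 [17. 18. 20.]
t24 [232. 148.] 177 [ 0.632  -0.0282  0.1512] [633.1 -28.4] [13.1 83.1] 7.4 [21. 22. 23.]
t 73.45 p [ 644.1 -149.5  235.4] phi -73.72 tilt [ 0.0006 -0.0003] grip 40.1 F [ 1.2 -0.3 -0. ]
turn 0.0573 offset [ 79.   -4.1 117.4] norm 141.6
```

View pics/w24.png

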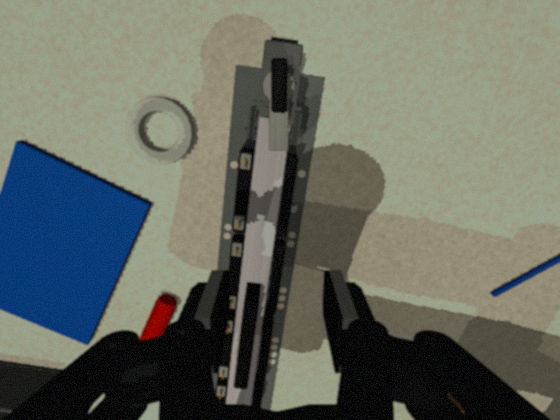

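View pics/s24.png

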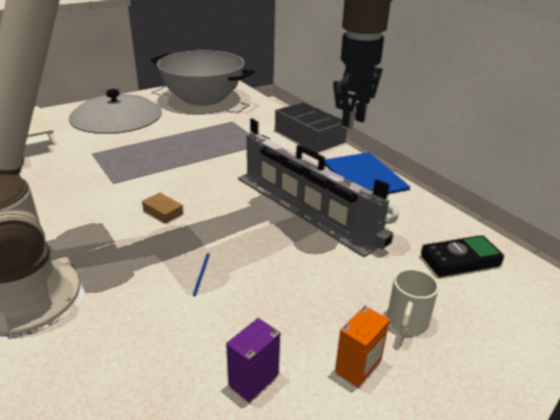

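View pics/t24c.png

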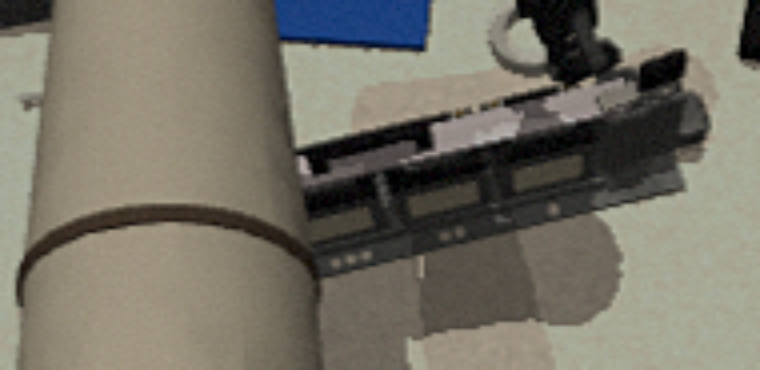

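The right latch is at about 1.44 rad, with its fin at (280,85) and its tongue over the bar. The rail centre is within about 1.2 mm of where it started, and the gripper is clear of everything. I'm handing in.

```bash
python3 -c "
from workcell import robot
print(robot.sign_off())"
```

```text
the job is handed in; nothing more can be done
None
```

I carried out the whole job and handed it in after about 74 s of the 210 s. The sign-off gave no verdict, so what follows rests on my own last checks.

- **Bar off:** I laid it on the mat and released it.
- **Batteries:** All four stand in bays 1–4 with the tabs to the back. Their tops measured 109 mm, which is full depth, and their centres were within about 2 mm of the bays in the wrist view.
- **Bar home:** Its top read 120–121 mm wherever it was visible along its length, apart from under the tongues. The rail centre is within about 1.2 mm of where it lay at the start, in both the side and top views. In the last top view the arm hid the bar's left half.
- **Latches:** The left is closed at about 1.43 rad and the right at about 1.44 rad, both tongues over the bar's ends.
- **Left alone:** The mug is upright, the orange and purple look-alikes are where they were, and the gripper touches nothing.

**What failed or disagreed:**
- **Missed grip:** My first grip of the bar on the mat closed on nothing. The real fingertips sit about 18 mm above the reported TCP, so the fingers closed above the rail; a grip 14 mm lower held. I never saw the bar get knocked.
- **Camera offsets:** The wrist camera disagreed with the top and side cameras by 1–2.5 mm, so I worked from a compromise position for the tray.

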